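# Stow the microscope's loose optics in the sloped rack

## Task

Put the three loose optics - the filter cube, the long prism slider and the round polariser - back into the sloped rack, each lying flat and fully home in the nest cut to its shape. Then swing the hinged keeper over the seated filter cube and press it down until its catch snaps and holds it shut. Leave everything else on the bench where it is.

Things in the scene. Friction and masses are not known exactly. Their poses are not given: they have to be found in the camera images.
- cube: loose aluminium fluorescence filter cube, 38 x 38 mm, 34 mm tall, standing upright on the bench. Origin: centre of the underside of the 38 mm square; z up through its top. On its -x face, at the bottom, a tab 12 mm wide (y) sticks out 6 mm and is 11 mm tall, so it fits its nest one way round only.
- cube_tab (a point): outer end of the filter cube's tab, 25 mm from the cube's origin along its -x axis and 5.5 mm above its underside
- slider: loose prism slider: aluminium slab 80 mm long (x), 26 mm wide (y), 14 mm tall, with a dark upright grip fin 50 mm long (x), 12 mm thick (y), 22 mm tall centred on top (36 mm tall in all). Origin: centre of the slab's underside, z up. Same either way round.
- polariser: loose polariser: aluminium disc 44 mm in diameter, 14 mm tall, with a dark ring 34 mm in diameter and 20 mm tall on top (34 mm tall in all). Origin: centre of the disc's underside, z up. From the disc a lever 12 mm wide (y) and 11 mm tall sticks out along -x to 36 mm from the axis, so it fits its nest one way round only.
- polariser_lever (a point): point near the outer end of the polariser's lever, 34 mm from the polariser's axis along its -x axis, 5.5 mm above its underside
- nest_cube: fixed black block 104 (x) x 92 (y) mm with a grey-floored 42 x 42 mm pocket, 12 mm deep, and a notch 16 wide, 8 deep on its -x side for the tab. Origin: centre of the pocket floor; z is square to the floor and leans 28 deg from vertical towards the robot; x points uphill, away from the robot; y along the rack. The cube is home when its frame coincides with this one. Upper face at z = 12 mm
- cube_notch (a point): where the outer end of the cube's tab (point cube_tab) lies when the cube is home: 25 mm from the nest's origin along its -x, 5.5 mm above the pocket floor
- nest_slider: the slider's nest: same block and axes as nest_cube, with a plain rectangular pocket 84 mm (x, up the slope) by 30 mm (y), 12 mm deep, no posts. Origin: centre of the pocket floor. The slider is home when its origin is here and its long axis lies along x
- nest_polariser: the polariser's nest: same block and axes as nest_cube, with an eight-sided pocket 48 mm across, 12 mm deep, and a slot 16 mm wide on its -x (downhill) side that reaches 38 mm from the centre, for the lever; no posts. Origin: centre of the pocket floor. The polariser is home when its frame coincides with this one
- polariser_slot (a point): where the lever's point (point polariser_lever) lies when the polariser is home: 34 mm from the nest's origin along its -x, 5.5 mm above the pocket floor
- keeper (a joint): angle of the hinged keeper over the cube nest, rad: 0 = shut, parallel to the nest's floor; grows as it opens. It starts open at 1.95 to 2.25 (roughly upright) and stays where it is left. A sprung catch stops it at about 0.13; pressing its tip with about 6 to 10 N snaps it past the catch to below 0.05, where it is held
- keeper_hinge (a point): middle of the keeper's hinge axis, which runs along the nest's y: at x = 34 mm, z = 38 mm in the frame of nest_cube, between two steel hinge posts (y = +-21 mm, up to z = 43 mm)
- keeper_tip (a point): middle of the keeper's free edge, 70 mm from the hinge. The keeper is an aluminium plate 70 mm long, 30 wide, 4 thick; shut, its tip is at x = -36 mm, z = 38 mm in the frame of nest_cube, 2 mm above the seated cube. A steel catch post 8 x 30 mm with a sprung brass roller stands just beyond, at x = -47.5 mm, up to z = 48 mm
- rack: fixed aluminium base plate of the sloped rack, 130 (x) x 300 (y) mm, 8 mm thick, with the three nests side by side on it, 96 mm apart along y, in any order; origin at the centre of its underside, x away from the robot. The centres of the pocket floors are 48 mm above the bench, straight above the plate's y axis; the pockets widen 2.5 mm a side over their top 5 mm
- oil: bystander: small amber bottle, 28 mm in diameter, 62 mm tall, standing; origin at the centre of its underside
- eyepiece: bystander: black eyepiece standing on its narrow end, 38 mm in diameter, 48 mm tall; origin at the centre of its underside
- dish: bystander: closed glass dish, 56 mm in diameter, 14 mm tall; origin at the centre of its underside
- canister: bystander: white canister, 40 mm in diameter, 58 mm tall; origin at the centre of its underside
- driver: bystander: screwdriver lying on the bench, 150 mm long along its x
- slidebox: bystander: wooden slide box 85 x 100 mm, 30 mm tall; origin at the centre of its underside
- post: fixed upright steel post, 13 mm in diameter, 200 mm tall, on a round foot 40 mm in diameter; origin at the centre of the foot's underside
Not all that is in view belongs to the job. Leave any pink or yellow look-alike of the cube alone.

How it is judged:
By the outcome, as a careful person would: the job done as asked, in the order asked, and still so for the second after the job is handed in, with the robot touching nothing.
It also fails if it takes over 72 s, if anything falls off the work surface, if the arm or the gripper's body presses on something with over 40 N, if the wrist force passes 120 N, or if a joint passes its speed limit or range.

## Robot

A 6-joint arm with a two-finger parallel gripper is mounted at the origin on the work surface. World frame = base frame: x ahead of the robot, y to its left, z up, the work surface at z = 0. Lengths are in m, angles in rad, forces in N, time in s.
With the tool pointing down it reaches from about 0.375 to 0.9 m from the base axis. Payload 3.1 kg.
Tool frame: the origin (TCP) lies at the very end of the fingers, on their centre line; the grasp point (between the pads) lies 19 mm behind it; x points along the fingers, z is the direction in which the jaws open and shut, and the axes are right-handed (so a half turn about x gives the same grasp; the last joint's range is limited). The gripper opens to 85 mm and grips with 20 to 120 N. Pads are 22 mm wide; open, the fingers measure 114 mm over their backs; the gripper's body (76 mm by 85 mm) begins 54 mm behind the grasp point. The pads swing forward as they close: fully open they stand 13 mm farther back than shut.
Start: joints at [1.135, 0.527, 1.433, -0, 1.181, -0.178], TCP at [0.159, 0.604, 0.231] pointing down, gripper open.
Joint ranges: [-3.08, 3.08], [-0.75, 2.2], [0.22, 2.44], [-1.43, 4.57], [0, 2.65], [-2.85, 2.85]. Speed limits (rad/s): [2.79, 2.79, 3.14, 3.14, 3.14, 3.14].

## Interface

Orientations are given as a unit quaternion [x, y, z, w].
In Python, from station import manip, viewer, job gives the robot as it stands.
- The arm moves only by the tool move_arm, never from a script. Its argument "deltas" is one flat list of numbers, 7 for each row, row after row: the finger opening in mm, from 0 to 85.4, then the shift along the tool's x, y, z in mm, then the turn, a rotation vector about the tool's x, y, z in degrees. In form: [jaw, tx, ty, tz, rx, ry, rz, jaw, tx, ty, tz, rx, ry, rz, ...]. A call has 1 to 10 rows; each row shifts and turns the commanded pose from where the row before left it, along the tool's axes as they then stand; what a row does not reach is not made up. A row lasts 1/10 s, in which the tool goes at most 50 mm and 8.59 degrees, less where a joint would pass 70% of its speed; a pose out of reach is approached as far as the arm can. A call is refused whole if a number of a shift passes 50 or a number of a turn 8.59, either way. A call with a gripper value outside its range is refused whole. The fingers move at their own pace and stop on an object; "force" is the grip in N (left out, the last holds). Time passes only in rows, so rows that do not move let the fingers close. It gives the time, the measured TCP pose, the force and the opening at its end, in the units of the state.
- manip.sense(): the state, without advancing time (a new reading comes with each control period).
- viewer.snapshot(name): name is "side" or "top"; returns a dict with "image" (420x560x3 uint8, red, green, blue), "depth" (420x560 float32, m along the optical axis (not along the pixel's ray), 0 where there is no reading), "fovy" (degrees; the focal length in pixels is half the picture's height over the tangent of half this angle, whatever the lens; pixels are square), "cx", "cy" (the principal point, pixels), "R" (3x3) and "t" (3): a world point X has camera coordinates R X + t. Camera axes: x right, y down, z forward; pixel columns grow to the right and rows downward; lengths in m; the calibration is good to about 2 mm. A picture is of the moment at which its call begins.
- job.sign_off(): hands the job in, once; it reports no verdict.
The state is a dict: "t": time; "q": joint angles; "qd": joint speeds; "tau": joint torques, N m; "tcp_pos": TCP position; "tool_rot": TCP orientation; "force": force on the tool from outside, world axes, zero at the start; "ft_torque": the same for the moment, N m; "finger_gap": opening from 0.0 (shut) to 1.0 (fully open).
Only numpy, scipy, OpenCV 4.12 (cv2) and the standard library are available. Lean on these libraries where they do the work, as an engineer would, in place of code of your own. Each camera call takes 0.05 s, during which the arm holds its last target.

## Working session

There is one attempt and no reset: what is moved stays moved. The work goes in short steps, Python scripts to look and compute and a tool call to move; the robot and the scene stay as the last step left them, time stands still between calls to the robot, and variables do not carry over. Pictures are saved under pics/ and viewed, and the job is handed in when it is done.

Besides the shell and the picture viewer there is one more tool, called as name(argument=value, ...) on one line, values as JSON. move_arm: Moves the arm, as the interface text tells. Its arguments: {"type":"object","properties":{"deltas":{"type":"array"},"force":{"type":"number"}},"required":["deltas"]}

```bash
ls; mkdir -p pics
python3 - <<'E'
from station import manip, viewer, job
import cv2,numpy as np
s=manip.sense();print({k:np.round(v,3).tolist() for k,v in s.items()})
for n in("side","top"):
    d=viewer.snapshot(n);cv2.imwrite(f"pics/{n}0.png",d["image"][:,:,::-1]);np.savez(f"{n}0.npz",**d)
    print(n,d["fovy"],d["cx"],d["cy"],d["R"],d["t"],(d["depth"]>0).mean())
E
```

```text
pics
{'t': 0.0, 'q': [1.135, 0.528, 1.434, -0.0, 1.181, -0.178], 'qd': [-0.001, -0.001, 0.002, -0.001, -0.0, -0.001], 'tau': [0.001, -44.235, -17.802, -0.0, 0.008, 0.0], 'tcp_pos': [0.159, 0.604, 0.23], 'tool_rot': [-0.432, 0.561, 0.431, 0.559], 'force': [-0.516, -0.316, 0.479], 'ft_torque': [0.013, 0.019, 0.021], 'finger_gap': 1.002}
side 53.47742863468381 271.8656946733718 213.4186463288032 [[ 0.90804734 -0.41879621  0.0077303 ]
 [-0.27832823 -0.61706639 -0.73604515]
 [ 0.31302303  0.66621228 -0.67688831]] [-0.49859425  0.17249574  0.94122879] 0.9961224489795918
top 44.97712205392518 272.36928788916276 213.6818168174503 [[ 0.02571108 -0.99930304  0.02706228]
 [-0.98579733 -0.02983922 -0.1652672 ]
 [ 0.16595953 -0.02242872 -0.98587747]] [-0.08000835  0.53212042  1.49298629] 0.9958333333333333
```

View pics/side0.png

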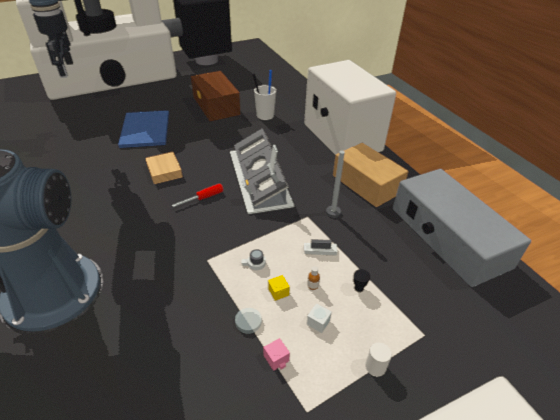

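View pics/top0.png

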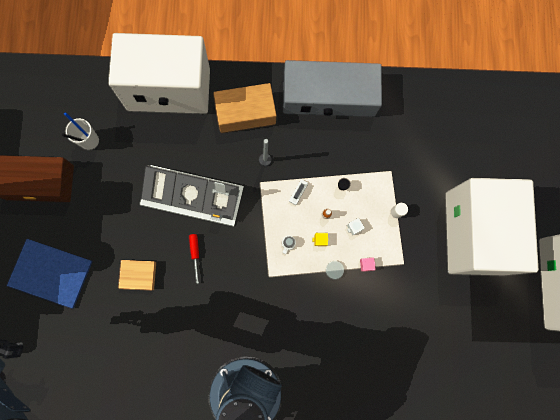

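Run:
```python
import cv2
a=cv2.imread("pics/top0.png");b=cv2.imread("pics/side0.png")
r=lambda im,x,y,w,h,s:cv2.resize(im[y:y+h,x:x+w],None,fx=s,fy=s,interpolation=cv2.INTER_CUBIC)
cv2.imwrite("pics/t_rack.png",r(a,135,155,115,80,6));cv2.imwrite("pics/t_mat.png",r(a,258,165,155,115,5))
cv2.imwrite("pics/s_rack.png",r(b,220,125,85,95,6));cv2.imwrite("pics/s_mat.png",r(b,205,215,215,160,3.7))
```

```text
(no output)
```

View pics/t_rack.png

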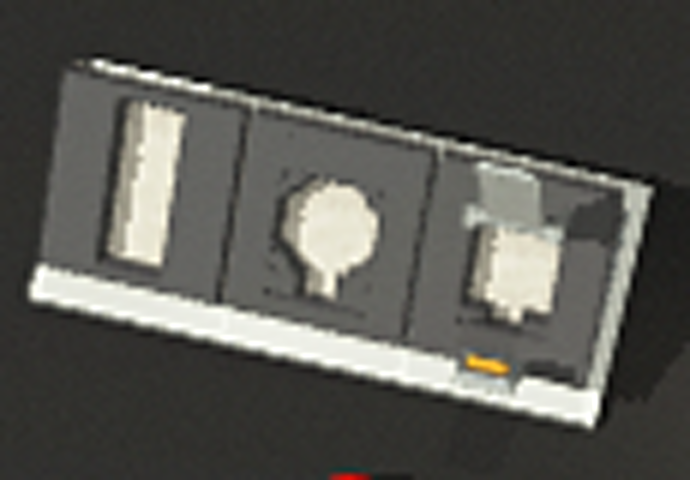

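View pics/t_mat.png

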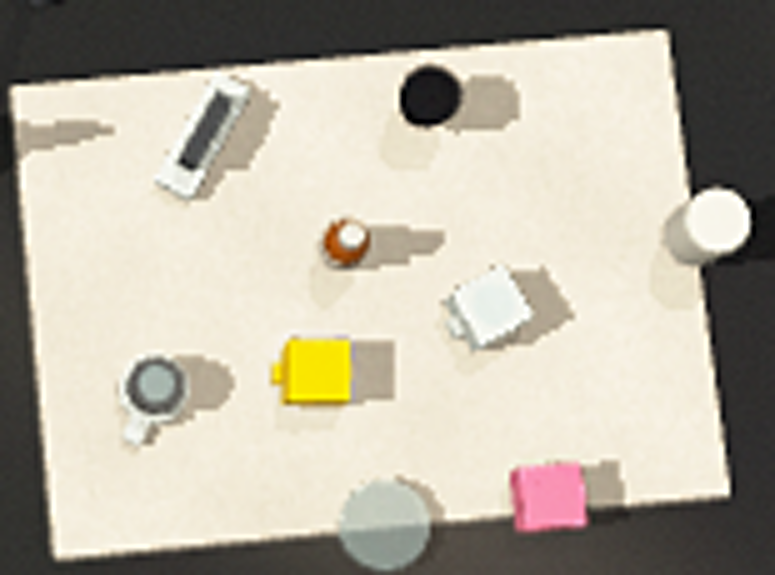

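View pics/s_rack.png

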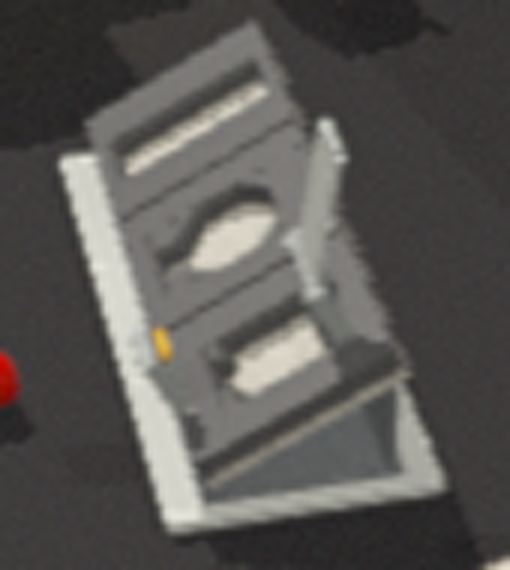

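View pics/s_mat.png

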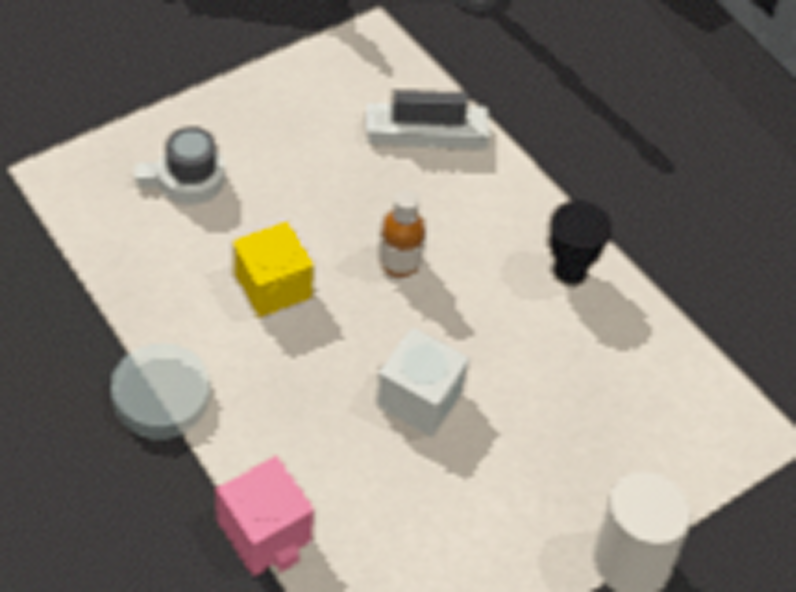

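```bash
cat > h.py <<'E'
import numpy as np,cv2
from scipy.spatial.transform import Rotation as Ro
def load(n):
    d=dict(np.load(n)); d["f"]=210/np.tan(np.radians(float(d["fovy"]))/2); return d
def snap(name,save=None):
    from station import viewer
    d=viewer.snapshot(name); 
    if save: np.savez(save+".npz",**d); cv2.imwrite(f"pics/{save}.png",d["image"][:,:,::-1])
    d["f"]=210/np.tan(np.radians(float(d["fovy"]))/2); return d
def xyz(d):
    v,u=np.mgrid[0:420,0:560]; z=d["depth"]
    c=np.stack([(u-d["cx"])/d["f"]*z,(v-d["cy"])/d["f"]*z,z],-1)
    return (c-d["t"])@d["R"]
def proj(d,X):
    c=np.atleast_2d(X)@d["R"].T+d["t"]; return np.c_[c[:,0]/c[:,2]*d["f"]+d["cx"],c[:,1]/c[:,2]*d["f"]+d["cy"]]
def ray(d,uv,z):  # onto plane z
    uv=np.atleast_2d(uv).astype(float); c=np.c_[(uv[:,0]-d["cx"])/d["f"],(uv[:,1]-d["cy"])/d["f"],np.ones(len(uv))]
    w=c@d["R"]; o=-d["R"].T@d["t"]; s=(z-o[2])/w[:,2]; return o+w*s[:,None]
E
python3 - <<'E'
from h import *
for n in("top0.npz","side0.npz"):
    d=load(n);X=xyz(d);im=d["image"].astype(int)
    R=dict(cube=(340,205,375,240),sl=(286,178,312,207),pol=(279,230,302,258)) if n[0]=="t" else dict(cube=(300,300,338,335),sl=(298,235,340,258),pol=(238,245,270,272))
    for k,(a,b,c,e) in R.items():
        P=X[b:e,a:c].reshape(-1,3)
        print(n,k,"bench z",np.round(np.median(P[P[:,2]<.005,2]),4), np.histogram(P[:,2],bins=np.arange(-.004,.042,.002))[0])
        T=P[P[:,2]>.03]; print("  top centroid",T.mean(0).round(4),len(T), T.min(0).round(4),T.max(0).round(4))
        r=cv2.minAreaRect(T[:,:2].astype(np.float32)*1000);print("  rect",np.round(r[0],1),np.round(r[1],1),round(r[2],1))
        T=P[(P[:,2]>.006)]
        r=cv2.minAreaRect(T[:,:2].astype(np.float32)*1000);print("  rect all",np.round(r[0],1),np.round(r[1],1),round(r[2],1))
        T=P[(P[:,2]>.006)&(P[:,2]<.018)];print("  low pts mean",T.mean(0).round(4),len(T))
E
```

```text
top0.npz cube bench z 0.0008 [ 92 170 242 218 148  73  19  10   8   1   5   4   1   4   0   3   5  24
  44  28  23  23]
  top centroid [ 0.4998 -0.3122  0.0838] 157 [ 0.2788 -0.3465  0.0302] [ 0.5312 -0.0306  1.562 ]
  rect [ 407.1 -179.1] [ 39.6 390.6] 35.0
  rect all [ 442.7 -196.5] [121.6 450.2] 29.5
  low pts mean [ 0.5187 -0.3282  0.0084] 116
top0.npz sl bench z 0.0007 [ 53 105 118 109  65  51  20  23  23  34  29  15  12   1   2   0   1   4
   6  12  11  12]
  top centroid [ 0.6116 -0.1445  0.0375] 64 [ 0.5889 -0.1599  0.0302] [ 0.6353 -0.13    0.0447]
  rect [ 612.  -144.5] [12.  48.5] 62.5
  rect all [ 612.2 -147.7] [90.  75.4] 1.9
  low pts mean [ 0.612  -0.1458  0.0116] 180
top0.npz pol bench z 0.0006 [ 44  84 120  83  42  40  26  15  15  14  16  12   4   1   2   6   5  13
  15  25  15  11]
  top centroid [ 0.4492 -0.1156  0.0708] 86 [ 0.2788 -0.1331  0.0303] [ 0.4692 -0.0306  1.562 ]
  rect [376.9 -71.4] [ 32. 210.] 58.8
  rect all [ 380.5 -102. ] [ 81.8 234.6] 74.1
  low pts mean [ 0.4469 -0.1189  0.0107] 126
side0.npz cube bench z -0.0004 [ 99 440 296  31  11   8  13  12 
[... 285 characters left out ...]
side0.npz sl bench z -0.0003 [ 56 259 190  39  14  19  20  45  87  40  17   8  16  13  13  15   6  12
  25  44  15   2]
  top centroid [ 0.5948 -0.17    0.0632] 102 [ 0.2061 -0.7294  0.0301] [ 0.6336 -0.1323  0.7679]
  rect [ 420.5 -441.2] [716.8  46.7] 57.1
  rect all [ 430.  -441.9] [724.4  79.9] 58.4
  low pts mean [ 0.6087 -0.151   0.0124] 228
side0.npz pol bench z -0.0003 [ 70 254 175  38  14  10  25  35  39  22   6  10   7   4  10   8  11  29
  68  25   2   0]
  top centroid [ 0.4499 -0.1241  0.0389] 125 [ 0.2061 -0.7294  0.0301] [ 0.4692 -0.1008  0.7679]
  rect [ 325.6 -412.4] [676.9  30.7] 66.8
  rect all [ 325.2 -412.4] [677.1  57.4] 67.9
  low pts mean [ 0.4428 -0.1244  0.0118] 137
```

Run:
```python
from h import *
for n in("top0.npz","side0.npz"):
    d=load(n);X=xyz(d);X[d["depth"]<.1]=-9
    R=dict(cube=(340,205,375,240),sl=(286,178,312,207),pol=(279,230,302,258)) if n[0]=="t" else dict(cube=(300,300,338,335),sl=(298,235,340,258),pol=(238,245,270,272))
    for k,(a,b,c,e) in R.items():
        vv,uu=np.mgrid[b:e,a:c]; P=X[b:e,a:c].reshape(-1,3); uv=np.c_[uu.ravel(),vv.ravel()]
        H=.036 if k=="sl" else .034
        m=(P[:,2]>.027)&(P[:,2]<.05)
        W=ray(d,uv[m],H)   # cast on the known top plane
        r=cv2.minAreaRect(W[:,:2].astype(np.float32)*1000)
        print(n,k,m.sum(),"cen",(W.mean(0)*1000).round(1),"z",P[m,2].mean().round(4),"rect",np.round(r[0],1),np.round(r[1],1),round(r[2],1), "areaeq",(m.sum()))
        C=np.cov(W[:,:2].T);w,v=np.linalg.eigh(C);print("   long axis ang",np.degrees(np.arctan2(v[1,1],v[0,1])).round(1),np.sqrt(w*12)*1000)
        hz={"cube":.011,"sl":.014,"pol":.0125}[k]
        m2=(P[:,2]>.0065)&(P[:,2]<.019)
        W=ray(d,uv[m2],hz);o=ray(d,uv[m],H).mean(0)
        dd=W-o; far=np.linalg.norm(dd[:,:2],axis=1)
        if k!="sl":
            thr=.0215 if k=="cube" else .026
            f=(far>thr)&(far<.04); print("  tab pts",f.sum(),(W[f].mean(0)*1000).round(1),"dir",np.degrees(np.arctan2(*dd[f].mean(0)[[1,0]])).round(1),"each",np.degrees(np.arctan2(dd[f,1],dd[f,0])).round(0))
        else:
            m3=(P[:,2]>.0065)&(P[:,2]<.05);W=ray(d,uv[m2],hz);C=np.cov(W[:,:2].T);w,v=np.linalg.eigh(C);print("  slab cen",(W.mean(0)*1000).round(1),"ang",np.degrees(np.arctan2(v[1,1],v[0,1])).round(1))
```

```text
top0.npz cube 159 cen [ 507.  -321.8   34. ] z 0.0349 rect [ 507.  -321.2] [37.7 40.6] 31.1 areaeq 159
   long axis ang 112.9 [38.39431452 39.90741972]
  tab pts 38 [ 507.6 -316.1   11. ] dir 84.9 each [  28.    3.  -31.   15.  -25.   16.  -50.  -54.  -56.   63.  -60.   74.
   80.   72.  -71.   82.   81.   80.   87.   94.   99.  100.  101.  109.
 -103. -101.  119.  130. -119.  159.  161.  168. -130.  152.  176. -177.
  154.  172.]
top0.npz sl 65 cen [ 611.6 -144.5   36. ] z 0.0374 rect [ 611.4 -144.4] [11.9 50.8] 62.0 areaeq 65
   long axis ang 152.8 [12.37215364 51.84732926]
  slab cen [ 611.4 -145.3   14. ] ang 159.8
top0.npz pol 91 cen [ 453.2 -117.3   34. ] z 0.0348 rect [ 453.7 -117.9] [30.5 30.3] 1.3 areaeq 91
   long axis ang 104.2 [28.89861922 29.67590798]
  tab pts 35 [ 447.1 -116.6   12.5] dir 174.0 each [  17.   27.   -8.  -32.   44.   -9.  -26.   44.   35.  -42.   55.  -73.
  -74.  -84.  -95.  -99. -140.  139.  148.  153.  159. -149.  146.  151.
  156.  161.  167. -143.  145.  149.  158.  163.  168. -154.  164.]
side0.npz cube 319 cen [ 505.2 -325.7   34. ] z 0.0329 rect [ 504.9 -325.8] [42.2 38.9] 31.4 areaeq 319
   long axis ang -144.9 [38.78678283 40.93020393]
  tab pts 17 [ 502.9 -332.5   11. ] dir -109.0 each [  -2.   -6.  -10.  -16.  152.  -21.  158.  158.  164.  170.  171.  -91.
 -114. -109. -103.  -98. -105.]
side0.npz sl 111 cen [ 608.9 -149.1   36. ] z 0.0337 rect [ 609.4 -149.5] [18.6 46.1] 60.7 areaeq 111
   long axis ang 151.5 [18.69208827 48.59230775]
  slab cen [ 608.5 -151.9   14. ] ang 151.8
side0.npz pol 141 cen [ 451.  -121.8   34. ] z 0.0325 rect [ 450.2 -121.9] [37.6 30.6] 66.2 areaeq 141
   long axis ang 69.5 [29.19367134 34.16977009]
  tab pts 25 [ 422.6 -109.9   12.5] dir 157.3 each [146. 146. 145. 144. 143. 151. 151. 151. 150. 150. 156. 157. 157. 157.
 162. 162. 162. 163. 164. 167. 167. 168. 169. 170. 175.]
```

Run:
```python
import cv2
a=cv2.imread("pics/top0.png");b=cv2.imread("pics/side0.png")
def r(im,x,y,w,h,s,n):
    o=cv2.resize(im[y:y+h,x:x+w],None,fx=s,fy=s,interpolation=cv2.INTER_NEAREST); o=cv2.convertScaleAbs(o,alpha=1.3,beta=30)
    for i in range(0,w,5): cv2.line(o,(i*s,0),(i*s,8 if i%10 else 16),(0,255,0),1); (i%10==0) and cv2.putText(o,str(x+i),(i*s,28),0,.4,(0,255,0),1)
    for i in range(0,h,5): cv2.line(o,(0,i*s),(8 if i%10 else 16,i*s),(0,255,0),1); (i%10==0) and cv2.putText(o,str(y+i),(18,i*s+5),0,.4,(0,255,0),1)
    cv2.imwrite(f"pics/{n}.png",o)
r(a,135,160,60,52,13,"tA");r(a,192,172,55,56,11-1,"tB");r(b,225,125,50,50,12,"sA");r(b,240,155,60,60,10,"sB")
```

```text
(no output)
```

View pics/tA.png

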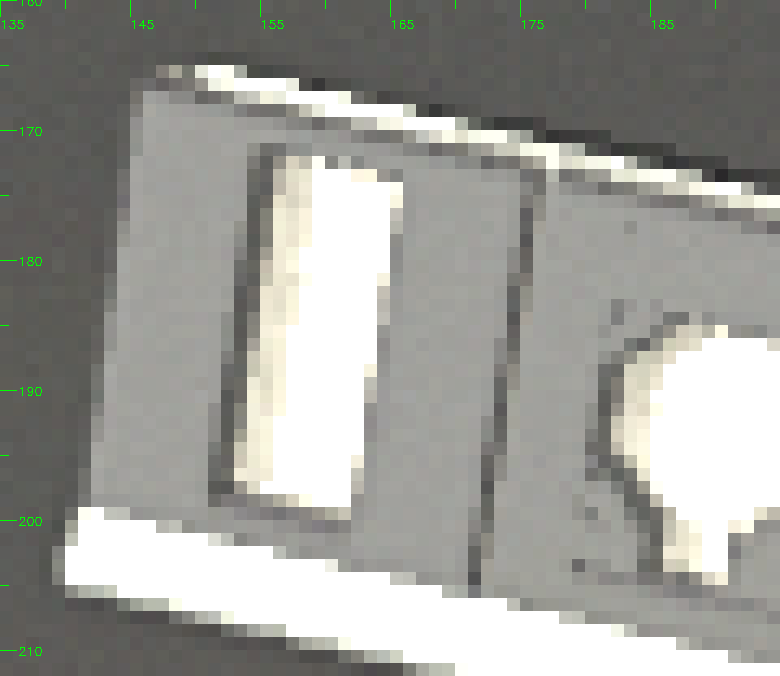

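View pics/tB.png

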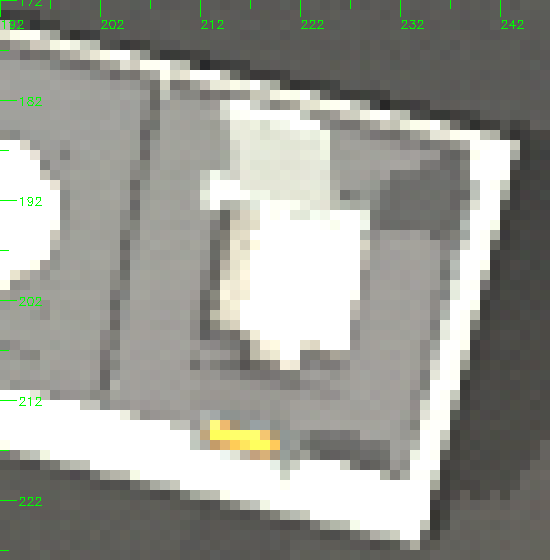

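View pics/sA.png

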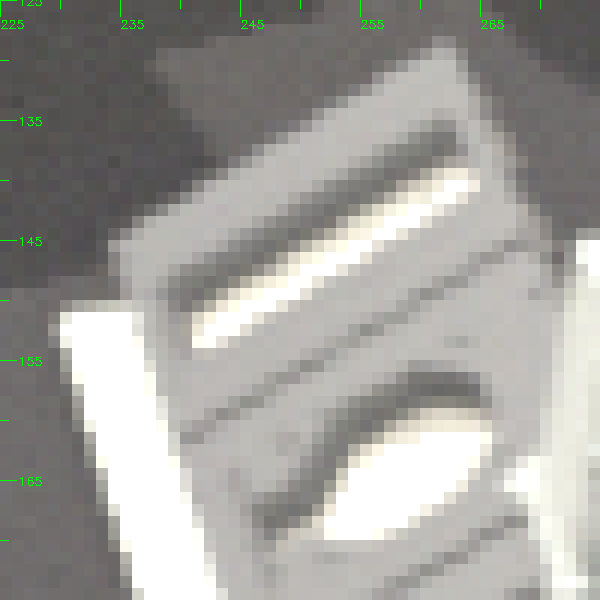

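View pics/sB.png

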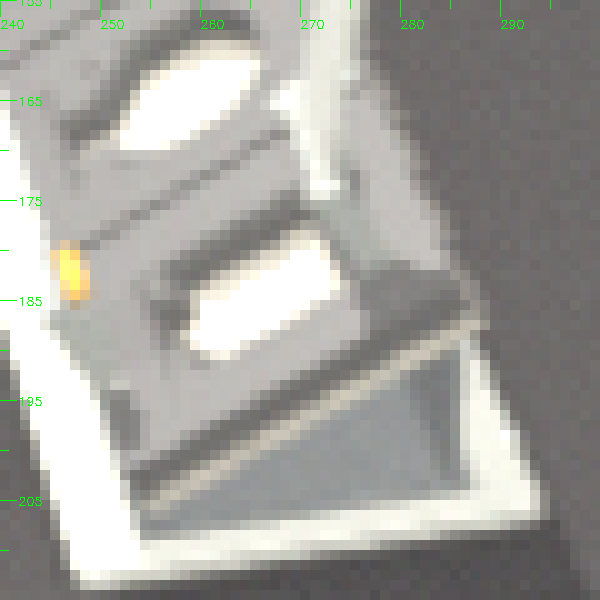

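```bash
cat > rk.py <<'E'
from h import *
F=(-51.5,34.2);B=(40.3,83.0)
def fit(d,pts):
    A=[];W=[]
    for (X,Y,Z),uv in pts:
        A.append((X,Y));W.append(ray(d,np.array(uv)-.5,Z/1000)[0,:2]*1000)
    A=np.array(A,float);W=np.array(W);a=A-A.mean(0);w=W-W.mean(0)
    th=np.arctan2((a[:,0]*w[:,1]-a[:,1]*w[:,0]).sum(),(a*w).sum())
    R=np.array([[np.cos(th),-np.sin(th)],[np.sin(th),np.cos(th)]]);t=W.mean(0)-R@A.mean(0)
    print("scale",np.sqrt((w**2).sum()/(a**2).sum()).round(4),"th",np.degrees(th).round(2),"t",t.round(1));print((W-(A@R.T+t)).round(1).tolist())
    return t,th
if __name__=="__main__":
    fit(load("top0.npz"),[((-65,150,8),(139.5,205.5)),((-65,-150,8),(234.5,226.5)),((65,-150,8),(244,186)),
     ((F[0],142,F[1]),(141.2,199.1)),((B[0],142,B[1]),(145.3,166.7)),((F[0],48,F[1]),(171.5,205.8)),((B[0],48,B[1]),(176.5,172.9)),
     ((F[0],-48,F[1]),(202.5,211.7)),((B[0],-48,B[1]),(208.5,180.5)),((F[0],-142,F[1]),(232.8,219.8)),((B[0],-142,B[1]),(239.2,187.5))])
    fit(load("side0.npz"),[((-65,150,8),(229.6,151.4)),((-65,-150,8),(248,212.5)),((65,-150,8),(294.5,205.5)),
     ((F[0],142,F[1]),(234.2,145.4)),((B[0],142,B[1]),(261.7,128.2)),((F[0],48,F[1]),(240,161.6)),((F[0],-142,F[1]),(253.3,201.5))])
E
python3 rk.py
```

```text
scale 1.0072 th -11.07 t [593.2 186.6]
[[-3.0, 1.0], [-2.3, -0.4], [-1.1, -0.2], [0.6, 1.3], [-0.1, 1.8], [0.7, 0.5], [1.9, 0.4], [3.7, -0.3], [0.2, -1.6], [-0.4, -1.1], [-0.2, -1.5]]
scale 0.9954 th -10.84 t [593.4 185.7]
[[-1.2, -0.7], [-1.4, 0.1], [-1.5, -1.6], [-0.0, -1.8], [-1.4, 0.2], [2.2, 1.3], [3.3, 2.6]]
```

```bash
cat > plan.py <<'E'
from h import *
import sys
RACK=np.array([593.3,186.2]);TH=-11.0
def nest(name):
    yo={"slider":96,"pol":0,"cube":-96}[name];t=np.radians(TH)
    Rz=Ro.from_euler('z',TH,degrees=True).as_matrix()
    p=np.r_[RACK,0]+Rz@np.array([0,yo,0]);p[2]=48
    return p,Rz@Ro.from_euler('y',-28,degrees=True).as_matrix()   # cols = x,y,z
def toolrot(a,j):
    a=np.array(a,float);a/=np.linalg.norm(a);j=np.array(j,float);j-=a*(a@j);j/=np.linalg.norm(j)
    return np.c_[a,np.cross(j,a),j]
def best(a,j,Rc):
    c=[toolrot(a,j),toolrot(a,-np.array(j))]
    return min(c,key=lambda R:Ro.from_matrix(Rc.T@R).magnitude())
def rows(p0,R0,p1,R1,n,jaw,first=None):
    """straight line from p0,R0 to p1,R1 in n rows (mm), rounded with error feedback"""
    rv=Ro.from_matrix(R0.T@R1).as_rotvec(degrees=True);p=p0.copy();R=R0.copy();out=[]
    for i in range(1,n+1):
        pt=p0+(p1-p0)*i/n;Rt=R0@Ro.from_rotvec(rv*i/n,degrees=True).as_matrix()
        s=np.round(R.T@(pt-p),0 if i<n else 1);r=np.round(Ro.from_matrix(R.T@Rt).as_rotvec(degrees=True),1)+0.
        out+= [jaw]+[float(f"{x:g}") for x in s+0.]+[float(f"{x:.1f}") for x in r]
        p=p+R@s;R=R@Ro.from_rotvec(r,degrees=True).as_matrix()
    print([int(x) if x==int(x) else x for x in out])
    m=np.array(out).reshape(-1,7)[:,1:];print(" max",np.abs(m).max(0))
    return p,R
def cur():
    from station import manip
    s=manip.sense();return np.array(s["tcp_pos"])*1000,Ro.from_quat(s["tool_rot"]).as_matrix(),s
E
python3 - <<'E'
from plan import *
d=load("top0.npz");X=xyz(d);X[d["depth"]<.1]=-9
print("cam",-d["R"].T@d["t"]); ds=load("side0.npz");print("camside",-ds["R"].T@ds["t"])
P=X[130:172,250:285].reshape(-1,3);Q=P[P[:,2]>.12];print("post",Q.mean(0),len(Q),Q[:,2].max())
p,R,s=cur();print(R.round(3),p)
for n in("slider","pol","cube"):print(n,nest(n)[0].round(1))
# keeper
P=X[182:195,213:226].reshape(-1,3);N,Rn=nest("cube");L=(P*1000-N)@Rn;print(L[L[:,2]>40][::6].round(0))
E
```

```text
cam [ 0.27884468 -0.03058875  1.56200881]
camside [ 0.20613134 -0.72942624  0.7679257 ]
post [ 0.71093675 -0.0375828   0.17115556] 50 0.2049749376492795
[[-0.001 -0.967  0.255]
 [-0.002  0.255  0.967]
 [-1.     0.    -0.002]] [159.01214939 603.74465178 230.4003733 ]
slider [611.6 280.4  48. ]
pol [593.3 186.2  48. ]
cube [575.  92.  48.]
[[ 76.  13.  98.]
 [ 75.   7. 101.]
 [ 76.  -8.  91.]
 [ 72.  -1.  94.]
 [ 65.  11.  86.]
 [ 71.  -7.  96.]
 [ 61.   5.  80.]
 [ 66. -12.  82.]
 [ 60.  -1.  81.]
 [ 48.  15.  61.]
 [ 54.  -3.  69.]
 [ 44.  13.  57.]
 [ 50.  -6.  64.]
 [ 39.  13.  50.]
 [ 44.  -5.  55.]
 [ 33.  16.  41.]
 [ 39.  -2.  48.]
 [ 29.  19.  42.]
 [ 33.  -1.  40.]
 [ 34.  -8.  48.]]
```

Run:
```python
from plan import *
p,R,s=cur()
a=np.radians(152-90);R1=best([0,0,-1],[np.cos(a),np.sin(a),0],R)
p1,R1=rows(p,R,np.array([610.,-147,120]),R1,19,45)
```

```text
[45, 6, -33, -32, 0.7, 0, 0, 45, 6, -33, -32, 0.7, 0, 0, 45, 6, -34, -31, 0.7, 0, 0, 45, 5, -34, -31, 0.7, 0, 0, 45, 6, -35, -31, 0.7, 0, 0, 45, 6, -35, -30, 0.7, 0, 0, 45, 6, -35, -29, 0.7, 0, 0, 45, 6, -36, -30, 0.7, 0, 0, 45, 6, -36, -28, 0.7, -0.1, 0, 45, 6, -36, -29, 0.7, 0, 0, 45, 5, -37, -28, 0.7, 0, 0, 45, 6, -37, -27, 0.7, 0, 0, 45, 6, -37, -27, 0.7, 0, 0, 45, 6, -38, -26, 0.6, 0, 0, 45, 6, -38, -27, 0.7, 0, 0, 45, 5, -38, -25, 0.7, 0, 0, 45, 6, -39, -25, 0.7, 0, 0, 45, 6, -39, -25, 0.7, 0, 0, 45, 5.9, -39, -24.4, 0.7, 0, 0]
 max [ 6.  39.  32.   0.7  0.1  0. ]
```

move_arm(deltas=[45,6,-33,-32,0.7,0,0,45,6,-33,-32,0.7,0,0,45,6,-34,-31,0.7,0,0,45,5,-34,-31,0.7,0,0,45,6,-35,-31,0.7,0,0,45,6,-35,-30,0.7,0,0,45,6,-35,-29,0.7,0,0,45,6,-36,-30,0.7,0,0,45,6,-36,-28,0.7,0,0,45,6,-36,-29,0.7,0,0], force=40)

```text
t: 1.1
tcp_pos: [0.3971, 0.2074, 0.172]
tool_rot: [-0.396, 0.585, 0.396, 0.586]
force: [1.5, 1.8, -0.3]
finger_gap: 0.529
```

move_arm(deltas=[45,5,-37,-28,0.7,0,0,45,6,-37,-27,0.7,0,0,45,6,-37,-27,0.7,0,0,45,6,-38,-26,0.6,0,0,45,6,-38,-27,0.7,0,0,45,5,-38,-25,0.7,0,0,45,6,-39,-25,0.7,0,0,45,6,-39,-25,0.7,0,0,45,5.9,-39,-24.4,0.7,0,0,45,0,0,0,0,0,0])

```text
t: 2.1
tcp_pos: [0.6139, -0.1526, 0.1196]
tool_rot: [-0.365, 0.606, 0.361, 0.608]
force: [-0.5, 0.4, 0.5]
finger_gap: 0.525
```

Run:
```python
from plan import *
p,R,s=cur();print(p.round(1),R.round(3),s["finger_gap"],s["t"],s["force"])
for n in("top","side"):
    d=snap(n,n+"1")
    q=proj(d,p/1000)[0];print(n,q.round(1));im=d["image"][:,:,::-1];x,y=q.astype(int)
    o=cv2.resize(im[max(y-40,0):y+45,x-50:x+50],None,fx=7,fy=7,interpolation=cv2.INTER_CUBIC);cv2.circle(o,(int((q[0]-x+50.5)*7),int((q[1]-max(y-40,0)+.5)*7)),3,(0,0,255),-1);cv2.imwrite(f"pics/{n}1c.png",o)
```

```text
[ 613.9 -152.6  119.6] [[ 0.005 -0.881  0.474]
 [-0.003  0.474  0.881]
 [-1.    -0.006 -0.001]] 0.5248003734338044 2.1 [-0.54533386  0.37214289  0.4564282 ]
top [303.7 183.4]
side [326.1 216.8]
```

View pics/side1c.png

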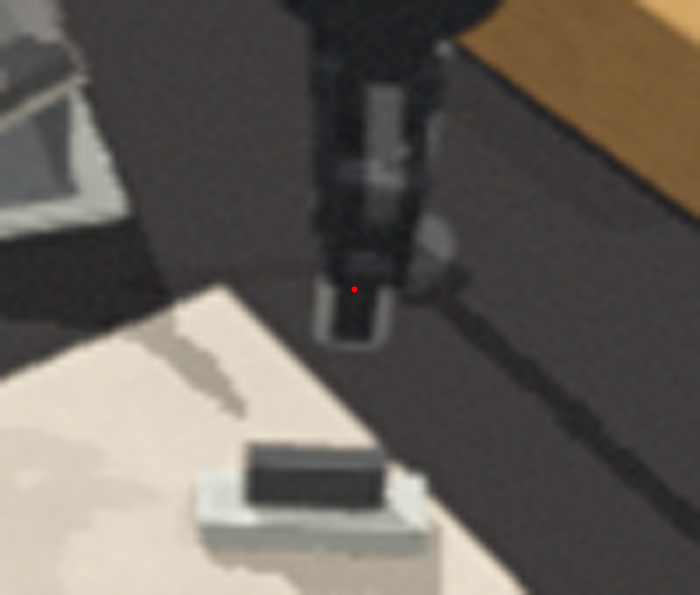

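View pics/top1c.png

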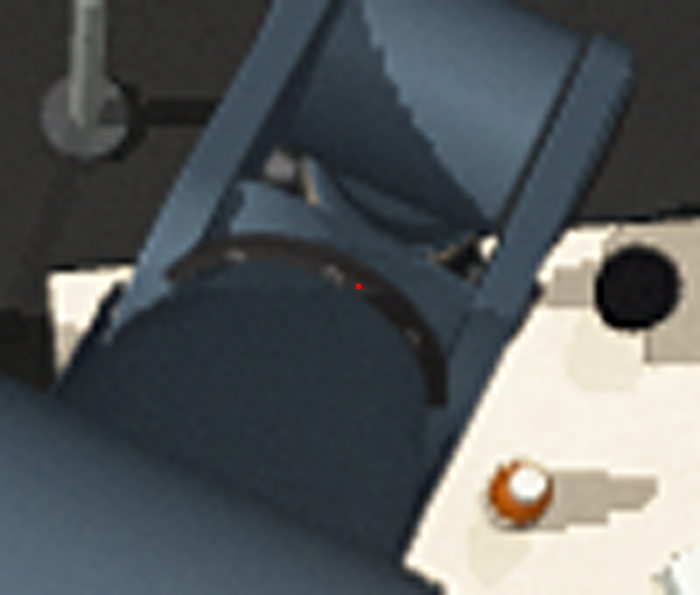

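Run:
```python
from plan import *
p,R,s=cur();print(p.round(1),s["t"],s["qd"])
a=np.radians(152-90);R1=best([0,0,-1],[np.cos(a),np.sin(a),0],R)
rows(p,R,np.array([610.5,-147,18]),R1,4,45)
```

```text
[ 609.9 -147.2  119.4] 2.2 [ 0.03531805 -0.02425278  0.05043302  0.0044713   0.00537969  0.00069541]
[45, 25, 0, 0, 0, 0, 0, 45, 26, 0, 0, 0, 0, -0.1, 45, 25, 0, 0, -0.1, 0, 0, 45, 25.4, -0.5, 0.4, 0, 0, 0]
 max [26.   0.5  0.4  0.1  0.   0.1]
```

move_arm(deltas=[45,25,0,0,0,0,0,45,26,0,0,0,0,0,45,25,0,0,0,0,0,45,25,0,0,0,0,0,45,0,0,0,0,0,0,0,0,0,0,0,0,0,0,0,0,0,0,0,0,0,0,0,0,0,0,0,0,0,0,0,0,0,0], force=40)

```text
t: 3.1
tcp_pos: [0.6112, -0.1464, 0.021]
tool_rot: [-0.365, 0.605, 0.364, 0.607]
force: [1.2, 1.4, 3.8]
finger_gap: 0.127
```

Run:
```python
from plan import *
p,R,s=cur();print(p.round(1),s["t"],s["finger_gap"],s["force"])
d=snap("side","side2");o=cv2.resize(d["image"][200:275,275:375,::-1],None,fx=7,fy=7,interpolation=cv2.INTER_CUBIC);cv2.imwrite("pics/s2c.png",o)
```

```text
[ 611.2 -146.4   21. ] 3.1 0.12739929397936856 [1.2080403  1.42229672 3.84146435]
```

View pics/s2c.png

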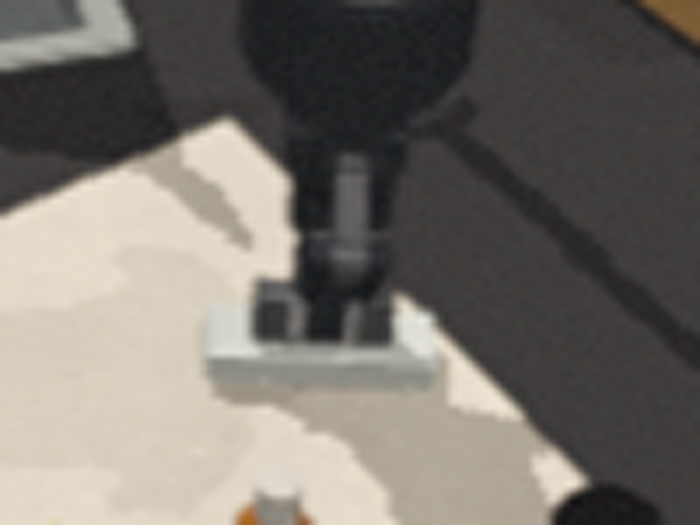

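Run:
```python
from plan import *
p,R,s=cur()
p,R=rows(p,R,np.array([590,-146,240.]),R,6,0)
N,Rn=nest("slider");R1=best(-Rn[:,2],Rn[:,1],R)
print(Ro.from_matrix(R.T@R1).as_rotvec(degrees=True))
p,R=rows(p,R,np.array([575,270,240.]),R1,11,0)
H=N+Rn[:,2]*(21+40);print(H,Rn.round(3));rows(p,R,H,R1,4,0)
```

```text
[0, -37, 3, -2, 0, 0, 0, 0, -36, 3, -1, 0, 0, 0, 0, -37, 3, -2, 0, 0, 0, 0, -36, 3, -1, 0, 0, 0, 0, -37, 3, -2, 0, 0, 0, 0, -36.1, 3.4, -1.5, 0, 0, 0]
 max [37.   3.4  2.   0.   0.   0. ]
[-16.63642468  -4.13588367 -27.65683577]
[0, 0, 19, 33, -1.5, -0.4, -2.5, 0, -1, 18, 33, -1.5, -0.4, -2.5, 0, -1, 17, 34, -1.5, -0.3, -2.5, 0, -1, 16, 34, -1.6, -0.4, -2.6, 0, -3, 16, 34, -1.5, -0.4, -2.5, 0, -2, 14, 35, -1.5, -0.4, -2.5, 0, -3, 13, 36, -1.5, -0.3, -2.5, 0, -3, 12, 36, -1.5, -0.4, -2.5, 0, -4, 11, 36, -1.5, -0.4, -2.5, 0, -4, 10, 36, -1.5, -0.4, -2.5, 0, -3.4, 8.3, 36.6, -1.5, -0.3, -2.6]
 max [ 4.  19.  36.6  1.6  0.4  2.6]
[583.50605464 285.90055284 101.85980316] [[ 0.867  0.191 -0.461]
 [-0.168  0.982  0.09 ]
 [ 0.469  0.     0.883]]
[0, 31, 15, 4, 0, 0, 0, 0, 31, 15, 5, 0, 0, 0, 0, 31, 15, 4, 0, 0, 0, 0, 31.4, 15.3, 4.2, 0, 0, 0]
 max [31.4 15.3  5.   0.   0.   0. ]
```

move_arm(deltas=[0,-15,0,0,0,0,0,0,-36,3,-2,0,0,0,0,-37,3,-1,0,0,0,0,-36,3,-2,0,0,0,0,-37,3,-1,0,0,0,0,-36,3,-2,0,0,0,0,-22,3.4,-1.5,0,0,0], force=60)

```text
t: 3.85
tcp_pos: [0.5903, -0.1466, 0.2426]
tool_rot: [-0.366, 0.605, 0.363, 0.607]
force: [-0.3, -0.2, -0.0]
finger_gap: 0.122
```

move_arm(deltas=[0,0,19,33,-1.5,-0.4,-2.5,0,-1,18,33,-1.5,-0.4,-2.5,0,-1,17,34,-1.5,-0.3,-2.5,0,-1,16,34,-1.6,-0.4,-2.6,0,-3,16,34,-1.5,-0.4,-2.5,0,-2,14,35,-1.5,-0.4,-2.5,0,-3,13,36,-1.5,-0.3,-2.5,0,-3,12,36,-1.5,-0.4,-2.5,0,-4,11,36,-1.5,-0.4,-2.5,0,-4,10,36,-1.5,-0.4,-2.5])

```text
t: 4.85
tcp_pos: [0.5749, 0.2334, 0.24]
tool_rot: [-0.551, 0.439, 0.311, 0.638]
force: [0.9, -0.2, -0.1]
finger_gap: 0.124
```

move_arm(deltas=[0,-3,8,37,-1.5,-0.3,-2.6,0,31,15,4,0,0,0,0,31,15,5,0,0,0,0,31,15,4,0,0,0,0,31,15,4,0,0,0,0,0,0,0,0,0,0,0,0,0,0,0,0,0])

```text
t: 5.55
tcp_pos: [0.5833, 0.2856, 0.1012]
tool_rot: [-0.568, 0.422, 0.305, 0.638]
force: [-0.4, -0.2, -0.2]
finger_gap: 0.122
```

```bash
cat > look.py <<'E'
from plan import *
# usage: look.py tag x y w h (side crop) 
tag=sys.argv[1];p,R,s=cur();print("tcp",p.round(1),"t",s["t"],"gap",round(s["finger_gap"],3),"F",np.round(s["force"],1),"q",np.round(s["q"],2))
n=sys.argv[2];x,y,w,h=map(int,sys.argv[3:7]);d=snap(n,n+tag);f=min(790//w,590//h)
o=cv2.resize(d["image"][y:y+h,x:x+w,::-1],None,fx=f,fy=f,interpolation=cv2.INTER_CUBIC)
for i in range(0,w,10):cv2.putText(o,str(x+i),(i*f,10),0,.35,(0,255,0),1)
for i in range(10,h,10):cv2.putText(o,str(y+i),(0,i*f+4),0,.35,(0,255,0),1)
cv2.imwrite(f"pics/{n}{tag}c.png",o)
E
python3 look.py 3 side 215 100 95 80; python3 look.py 3 top 120 130 130 100;python3 - <<'E'
from plan import *
p,R,s=cur();print(R.round(3))
E
```

```text
tcp [583.3 285.6 101.2] t 5.55 gap 0.122 F [-0.4 -0.2 -0.2] q [ 0.41  0.67  1.76 -0.75  0.4  -0.32]
tcp [584.2 286.  102.6] t 5.6 gap 0.124 F [ 0.9 -0.1 -0.5] q [ 0.41  0.67  1.76 -0.75  0.4  -0.32]
[[ 0.462 -0.866  0.192]
 [-0.089  0.17   0.981]
 [-0.882 -0.471  0.002]]
```

View pics/side3c.png

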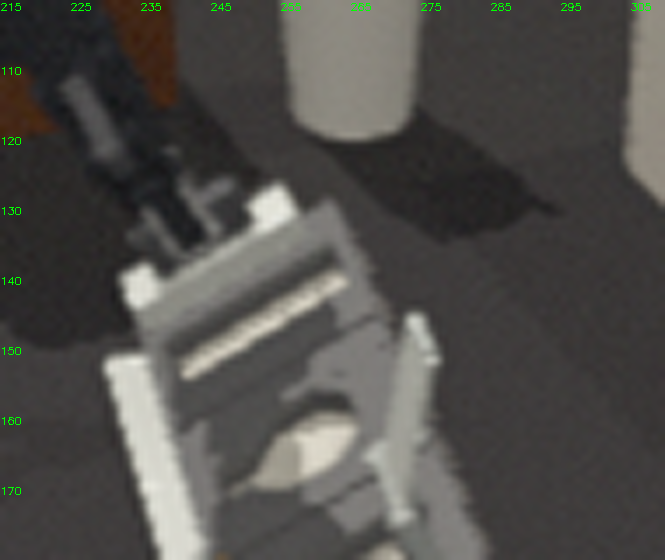

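View pics/top3c.png

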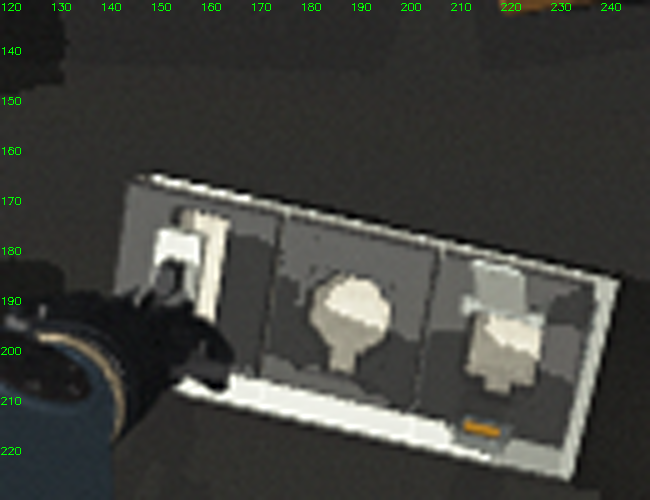

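```bash
cat > ov.py <<'E'
from plan import *
def ov(npz,out,box,sets,f=8):
    d=load(npz);x,y,w,h=box
    o=cv2.resize(d["image"][y:y+h,x:x+w,::-1],None,fx=f,fy=f,interpolation=cv2.INTER_CUBIC)
    for P,c in sets:
        q=proj(d,np.array(P)/1000);
        for a in q: cv2.circle(o,(int((a[0]-x+.5)*f),int((a[1]-y+.5)*f)),2,c,-1)
    cv2.imwrite(out,o)
def pocket(name):
    N,Rn=nest(name);hx,hy={"slider":(42,15),"cube":(21,21),"pol":(24,24)}[name]
    L=[(sx*hx,sy*hy,0) for sx in(-1,1) for sy in(-1,1)]+[(sx*(hx+2.5),sy*(hy+2.5),12) for sx in(-1,1) for sy in(-1,1)]
    if name=="pol": L=[(24*c,24*s,0) for c,s in((1,0),(-1,0),(0,1),(0,-1))]+[(-38,8,0),(-38,-8,0)]
    if name=="cube": L+=[(-29,8,0),(-29,-8,0)]
    return [N+Rn@np.array(l) for l in L]
E
python3 - <<'E'
from ov import *
p,R,s=cur();p0=np.array([583.5,285.8,101.7])
sl=[p0+R@np.array([21-z,x,y]) for z in(0,14) for x in(-40,40) for y in(-13,13)]
ov("side3.npz","pics/ov3s.png",(220,115,80,90),[(sl,(0,0,255)),(pocket("slider"),(0,255,0)),(pocket("pol"),(255,255,0)),(pocket("cube"),(255,0,255))],6)
ov("top3.npz","pics/ov3t.png",(135,160,110,70),[(sl,(0,0,255)),(pocket("slider"),(0,255,0)),(pocket("pol"),(255,255,0)),(pocket("cube"),(255,0,255))],7)
ov("side0.npz","pics/ov0s.png",(220,125,80,90),[(pocket("slider"),(0,255,0)),(pocket("pol"),(255,255,0)),(pocket("cube"),(255,0,255))],6)
ov("top0.npz","pics/ov0t.png",(135,160,110,70),[(pocket("slider"),(0,255,0)),(pocket("pol"),(255,255,0)),(pocket("cube"),(255,0,255))],7)
E
```

```text
(no output)
```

View pics/ov3s.png

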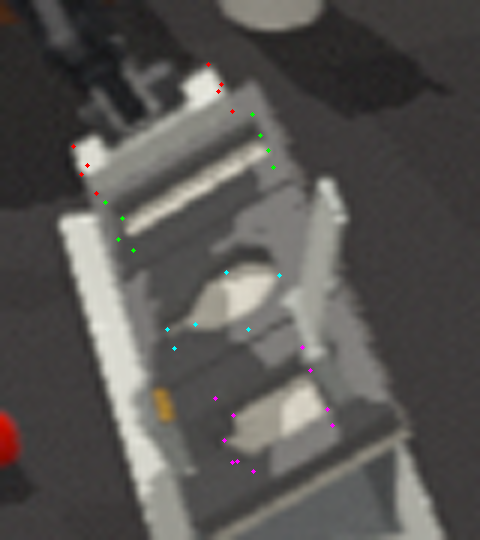

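View pics/ov3t.png

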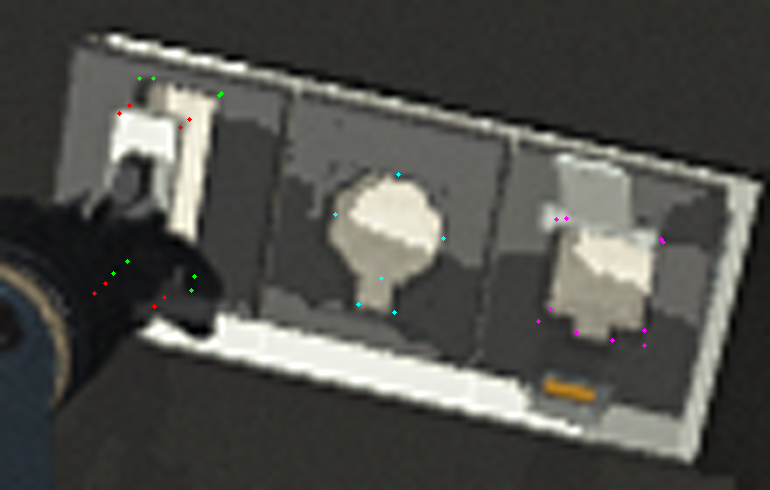

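View pics/ov0s.png

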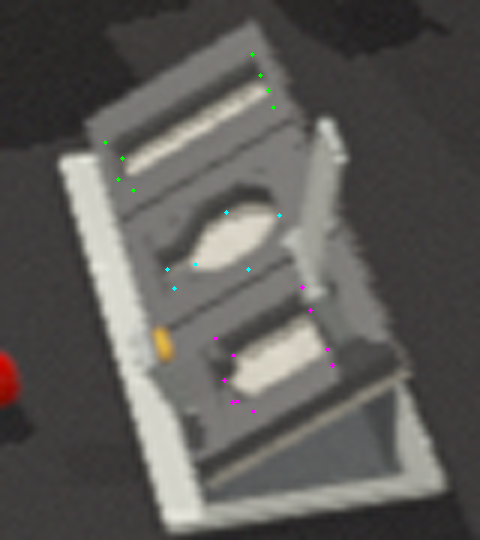

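View pics/ov0t.png

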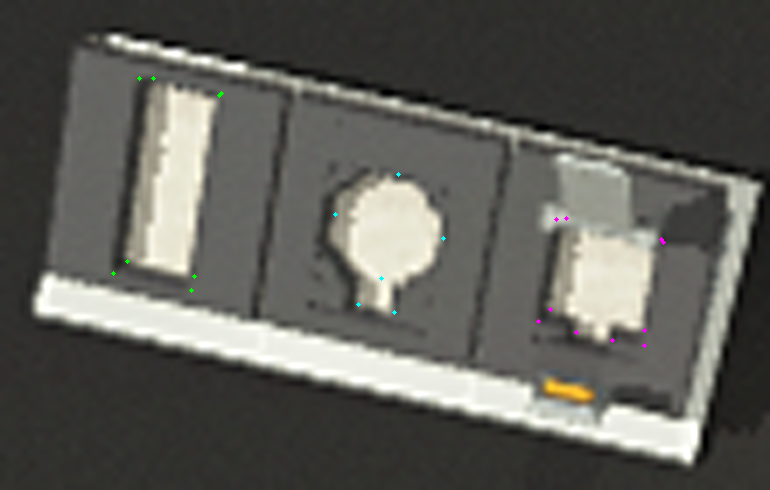

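Run:
```python
from plan import *
p,R,s=cur();N,Rn=nest("slider");R1=best(-Rn[:,2],Rn[:,1],R);print(p)
rows(p,R,N+Rn[:,2]*(21+12),R1,2,0)
print(R.T@(N+Rn[:,2]*21-p))
```

```text
[584.56584553 286.19872706 103.33951191]
[0, 14, 1, 0, -0.1, 0, 0, 0, 14.8, 0.6, -0.5, 0, 0.1, 0.1]
 max [14.8  1.   0.5  0.1  0.1  0.1]
[40.8416032   1.6300513  -0.54147102]
```

move_arm(deltas=[0,14,0,0,0,0,0,0,10,0,0,0,0,0,0,4,0,0,0,0,0,0,3,0,0,0,0,0,0,3,0,0,0,0,0,0,2,0,0,0,0,0,0,0,0,0,0,0,0,0,0,0,0,0,0,0])

```text
t: 6.45
tcp_pos: [0.5998, 0.2828, 0.069]
tool_rot: [-0.568, 0.421, 0.305, 0.638]
force: [-0.3, -0.1, -0.2]
finger_gap: 0.123
```

```bash
cat > st.py <<'E'
from plan import *
p,R,s=cur();N,Rn=nest(sys.argv[1]);print("t",s["t"],"gap",round(s["finger_gap"],3),"tcp",p.round(1),"F tool",(R.T@s["force"]).round(1),"T",np.round(s["ft_torque"],2),"TCP in nest",(Rn.T@(p-N)).round(1),"rot nest->",Ro.from_matrix(R.T@best(-Rn[:,2],Rn[:,1],R)).as_rotvec(degrees=True).round(1))
E
python3 st.py slider; python3 look.py 4 side 215 100 95 80
```

```text
t 6.45 gap 0.123 tcp [599.8 282.8  69. ] F tool [-0.   0.4 -0.2] T [ 0.04  0.31 -0.01] TCP in nest [-0.7  0.1 24.2] rot nest-> [-0.  -0.  -0.1]
tcp [599.8 282.8  69. ] t 6.45 gap 0.123 F [-0.3 -0.1 -0.2] q [ 0.39  0.74  1.74 -0.83  0.36 -0.25]
```

View pics/side4c.png

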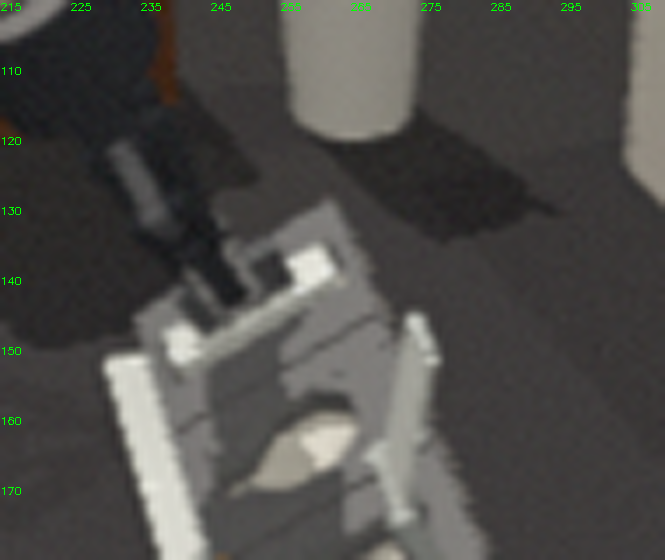

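move_arm(deltas=[0,2,0,0,0,0,0,0,2,0,0,0,0,0,0,1,0,0,0,0,0,0,0,0,0,0,0,0])

```text
t: 6.9
tcp_pos: [0.6015, 0.2827, 0.0662]
tool_rot: [-0.568, 0.421, 0.304, 0.638]
force: [-8.3, 1.3, 10.5]
finger_gap: 0.124
```

```bash
python3 st.py slider
```

```text
t 6.9 gap 0.124 tcp [601.5 282.7  66.2] F tool [-13.2   2.5  -0.3] T [-0.13  0.43 -0.19] TCP in nest [-0.6  0.3 20.9] rot nest-> [-0. -0. -0.]
```

move_arm(deltas=[30,0,0,0,0,0,0,30,0,0,0,0,0,0,30,0,0,0,0,0,0,30,-15,0,0,0,0,0,30,-35,0,0,0,0,0,30,-40,0,0,0,0,0,30,-40,0,0,0,0,0,30,-40,0,0,0,0,0])

```text
t: 7.7
tcp_pos: [0.5233, 0.2974, 0.2156]
tool_rot: [-0.568, 0.422, 0.305, 0.638]
force: [-0.1, 0.3, 0.0]
finger_gap: 0.352
```

```bash
python3 st.py slider; python3 look.py 5 side 215 100 95 80; python3 look.py 5 top 120 150 130 80
```

```text
t 7.7 gap 0.352 tcp [523.3 297.4 215.6] F tool [-0.1  0.2  0.3] T [ 0.08  0.18 -0.  ] TCP in nest [ -0.7  -0.2 190.2] rot nest-> [-0.1 -0.1 -0.1]
tcp [523.3 297.4 215.6] t 7.7 gap 0.352 F [-0.1  0.3  0. ] q [ 0.48  0.44  1.78 -0.54  0.6  -0.5 ]
tcp [523.3 299.3 221.6] t 7.75 gap 0.351 F [-1.5  0.6  2.5] q [ 0.48  0.43  1.78 -0.54  0.6  -0.5 ]
```

View pics/side5c.png

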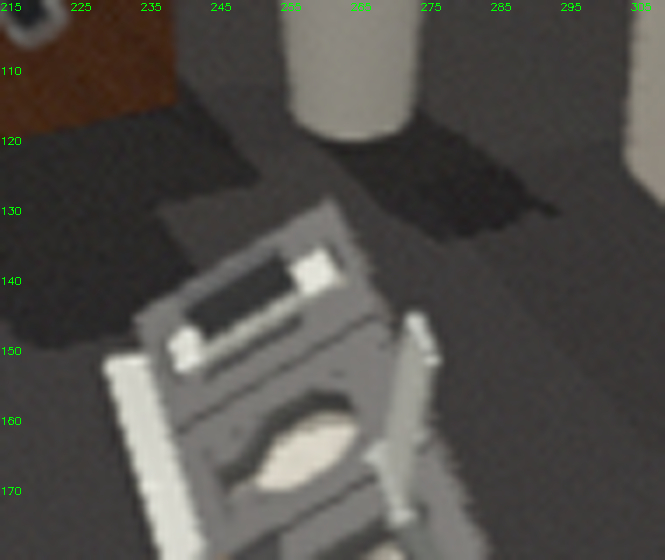

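View pics/top5c.png

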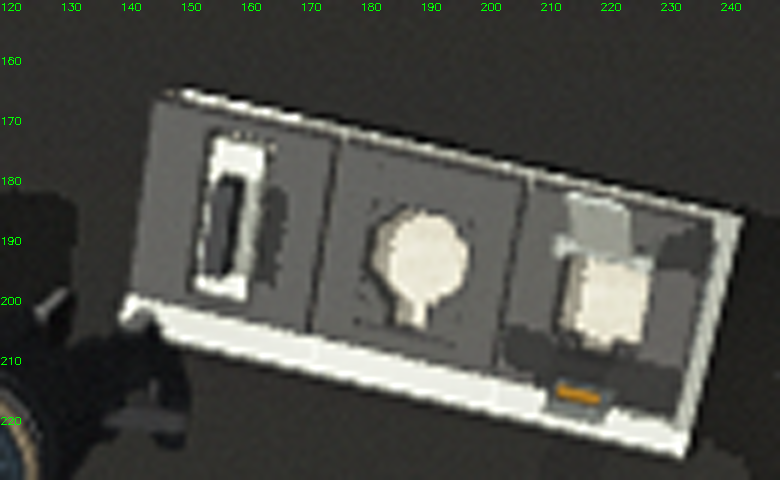

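Run:
```python
from h import *
for n,uv,c in(("top0.npz",(285,252),(453.2,-117.3)),("side0.npz",(241.7,261.8),(451,-121.8))):
    d=load(n);q=ray(d,uv,.011)[0]*1000;v=q[:2]-c;print(q.round(1),np.linalg.norm(v).round(1),np.degrees(np.arctan2(v[1],v[0])).round(1))
d=load("top0.npz");im=d["image"].astype(int);X=xyz(d)
# slider seat heights now
from plan import *
for n in("top5.npz","side5.npz"):
    d=load(n);X=xyz(d)*1000;N,Rn=nest("slider");L=(X.reshape(-1,3)-N)@Rn
    for nm,m in(("slab ends",(abs(L[:,0])>28)&(abs(L[:,0])<39)&(abs(L[:,1])<11)),("fin",(abs(L[:,0])<22)&(abs(L[:,1])<5)),("block face",(abs(L[:,0])<35)&(L[:,1]>-40)&(L[:,1]<-22))):
        m&=(abs(L[:,2])<60);print(n,nm,m.sum(),np.median(L[m,2]).round(1))
```

```text
[ 422.1 -107.6   11. ] 32.6 162.8
[ 419.5 -109.4   11. ] 33.9 158.5
top5.npz slab ends 47 15.3
top5.npz fin 53 36.4
top5.npz block face 132 12.8
side5.npz slab ends 30 13.1
side5.npz fin 51 32.3
side5.npz block face 82 11.4
```

Run:
```python
from plan import *
p,R,s=cur();print(p)
a=np.radians(69);R1=best([0,0,-1],[np.cos(a),np.sin(a),0],R)
p,R=rows(p,R,np.array([452.,-119.5,110]),R1,11,60)
```

```text
[524.51719449 299.24760723 219.84716349]
[60, 9, 4, -39, 0.9, 0.3, 2.6, 60, 9, 3, -38, 0.9, 0.2, 2.5, 60, 10, 2, -39, 0.9, 0.3, 2.6, 60, 10, 1, -39, 0.9, 0.2, 2.5, 60, 10, 0, -38, 0.8, 0.3, 2.6, 60, 10, -2, -39, 0.9, 0.2, 2.6, 60, 10, -2, -38, 0.9, 0.3, 2.5, 60, 10, -3, -39, 0.9, 0.2, 2.6, 60, 11, -4, -38, 0.9, 0.3, 2.6, 60, 10, -6, -38, 0.9, 0.2, 2.5, 60, 10, -6.3, -38.4, 0.9, 0.3, 2.6]
 max [11.   6.3 39.   0.9  0.3  2.6]
```

move_arm(deltas=[60,9,4,-39,0.9,0.3,2.6,60,9,3,-38,0.9,0.2,2.5,60,10,2,-39,0.9,0.3,2.6,60,10,1,-39,0.9,0.2,2.5,60,10,0,-38,0.8,0.3,2.6,60,10,-2,-39,0.9,0.2,2.6,60,10,-2,-38,0.9,0.3,2.5,60,10,-3,-39,0.9,0.2,2.6,60,11,-4,-38,0.9,0.3,2.6,60,10,-6,-38,0.9,0.2,2.5])

```text
t: 8.8
tcp_pos: [0.4564, -0.0851, 0.1157]
tool_rot: [-0.415, 0.573, 0.393, 0.587]
force: [1.2, 0.6, 0.7]
finger_gap: 0.703
```

move_arm(deltas=[60,10,-6,-38,0.9,0.3,2.6,60,0,0,0,0,0,0,60,0,0,0,0,0,0])

```text
t: 9.1
tcp_pos: [0.4495, -0.122, 0.1061]
tool_rot: [-0.398, 0.587, 0.4, 0.58]
force: [-0.1, 0.9, 0.2]
finger_gap: 0.698
```

Run:
```python
from plan import *
p,R,s=cur();print(p,R.round(3))
a=np.radians(69);R1=best([0,0,-1],[np.cos(a),np.sin(a),0],R)
p,R=rows(p,R,np.array([452.,-119.5,19]),R1,4,60)
```

```text
[ 449.45262272 -122.02468847  106.12364884] [[-0.009 -0.932  0.363]
 [-0.003  0.363  0.932]
 [-1.     0.008 -0.007]]
[60, 22, -1, 1, -0.1, -0.1, -0.1, 60, 22, 0, 1, -0.1, -0.1, -0.1, 60, 21, 0, 1, 0, -0.1, -0.1, 60, 22.1, -0.9, 0.6, -0.1, -0.1, -0.1]
 max [22.1  1.   1.   0.1  0.1  0.1]
```

move_arm(deltas=[60,22,-1,1,-0.1,-0.1,-0.1,60,22,0,1,-0.1,-0.1,-0.1,60,21,0,1,0,-0.1,-0.1,60,22,-1,1,-0.1,-0.1,-0.1,60,0,0,0,0,0,0,60,0,0,0,0,0,0])

```text
t: 9.7
tcp_pos: [0.4523, -0.117, 0.0202]
tool_rot: [-0.402, 0.582, 0.402, 0.582]
force: [0.4, 0.1, 0.1]
finger_gap: 0.702
```

```bash
python3 look.py 6 side 215 215 90 70;python3 - <<'E'
from plan import *
p,R,s=cur();print(p,R.round(3))
E
```

```text
tcp [ 452.3 -117.    20.2] t 9.7 gap 0.702 F [0.4 0.1 0.1] q [-0.49  0.71  1.97  0.    0.45 -1.7 ]
[ 452.84063952 -117.45872588   20.72169415] [[ 0.001 -0.935  0.354]
 [-0.     0.354  0.935]
 [-1.    -0.001  0.   ]]
```

View pics/side6c.png

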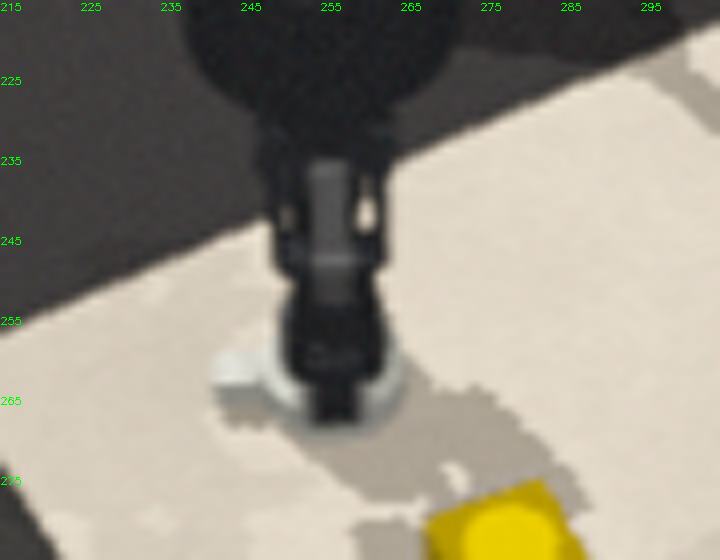

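move_arm(deltas=[20,0,0,0,0,0,0,20,0,0,0,0,0,0,20,0,0,0,0,0,0,20,0,0,0,0,0,0], force=40)

```text
t: 10.15
tcp_pos: [0.4534, -0.1184, 0.0214]
tool_rot: [-0.402, 0.581, 0.4, 0.583]
force: [0.2, 1.0, 4.6]
finger_gap: 0.382
```

Run:
```python
from plan import *
p,R,s=cur();print(p,s["finger_gap"]*85,s["force"])
N,Rn=nest("pol")
p,R=rows(p,R,np.array([452.,-117,215]),R,5,20)
R1=best(-Rn[:,2],Rn[:,1],R);H=N+Rn[:,2]*(20+42);print(H)
p,R=rows(p,R,np.array([505,150,200.]),R1,8,20)
rows(p,R,H,R1,4,20)
```

```text
[ 453.37789578 -118.36033445   21.43396496] 32.500686701337756 [0.23971058 0.99446969 4.6169319 ]
[20, -39, 0, 0, 0, 0, 0, 20, -38, 0, 0, 0, 0, 0, 20, -39, 1, 0, 0, 0, 0, 20, -39, 0, 1, 0, 0, 0, 20, -38.6, 0.1, -0.2, 0, 0, 0]
 max [39.  1.  1.  0.  0.  0.]
[564.72754503 191.75392263 102.74275076]
[20, 2, 6, 34, -1.2, -0.3, -3.5, 20, 2, 5, 33, -1.2, -0.3, -3.4, 20, 1, 4, 34, -1.2, -0.3, -3.5, 20, 2, 4, 34, -1.2, -0.3, -3.5, 20, 1, 3, 34, -1.2, -0.3, -3.4, 20, 2, 3, 34, -1.2, -0.3, -3.5, 20, 1, 2, 34, -1.2, -0.3, -3.5, 20, 1.8, 1.5, 33.6, -1.2, -0.3, -3.4]
 max [ 2.   6.  34.   1.2  0.3  3.5]
[20, 27, 0, 13, 0, 0, 0, 20, 28, 0, 13, 0, 0, 0, 20, 27, 1, 13, 0, 0, 0, 20, 27.6, -0.1, 13.4, 0, 0, 0]
 max [28.   1.  13.4  0.   0.   0. ]
```

move_arm(deltas=[20,-20,0,0,0,0,0,20,-38,0,0,0,0,0,20,-39,1,0,0,0,0,20,-39,0,1,0,0,0,20,-39,0,0,0,0,0,20,-18,0,0,0,0,0], force=60)

```text
t: 10.75
tcp_pos: [0.4531, -0.1175, 0.217]
tool_rot: [-0.404, 0.581, 0.399, 0.584]
force: [0.6, -0.6, -2.1]
finger_gap: 0.365
```

move_arm(deltas=[20,2,6,34,-1.2,-0.3,-3.5,20,2,5,33,-1.2,-0.3,-3.4,20,1,4,34,-1.2,-0.3,-3.5,20,2,4,34,-1.2,-0.3,-3.5,20,1,3,34,-1.2,-0.3,-3.4,20,2,3,34,-1.2,-0.3,-3.5,20,1,2,34,-1.2,-0.3,-3.5,20,2,2,34,-1.2,-0.3,-3.4,20,27,0,13,0,0,0,20,28,0,13,0,0,0])

```text
t: 11.75
tcp_pos: [0.5331, 0.1662, 0.1498]
tool_rot: [-0.565, 0.425, 0.307, 0.637]
force: [0.1, -0.7, -2.1]
finger_gap: 0.367
```

move_arm(deltas=[20,27,1,13,0,0,0,20,28,0,13,0,0,0,20,0,0,0,0,0,0,20,0,0,0,0,0,0])

```text
t: 12.15
tcp_pos: [0.5616, 0.185, 0.0996]
tool_rot: [-0.565, 0.427, 0.307, 0.636]
force: [-0.1, 0.1, -1.1]
finger_gap: 0.365
```

```bash
python3 st.py pol; python3 look.py 7 side 215 100 95 80; python3 look.py 7 top 130 150 120 80;python3 - <<'E'
from ov import *
p,R,s=cur()
sl=[p+R@np.array([21.4-z,x,y]) for z in(0,11) for x in(36,) for y in(-6,6)]+[p+R@np.array([21.4-14,22*c,22*s]) for c,s in((1,0),(0,1),(-1,0),(0,-1))]
print(R)
# lever towards downhill: tool y sign check
N,Rn=nest("pol");print(R[:,1]@Rn[:,0])
ov("side7.npz","pics/ov7s.png",(220,105,80,90),[(sl,(0,0,255)),(pocket("pol"),(255,255,0))],6)
ov("top7.npz","pics/ov7t.png",(135,160,110,70),[(sl,(0,0,255)),(pocket("pol"),(255,255,0))],7)
E
```

```text
t 12.15 gap 0.365 tcp [561.6 185.   99.6] F tool [0.9 0.6 0.1] T [ 0.07  0.3  -0.04] TCP in nest [-3.1 -7.2 60.1] rot nest-> [-0.2 -0.2 -0.8]
tcp [561.6 185.   99.6] t 12.15 gap 0.365 F [-0.1  0.1 -1.1] q [ 0.23  0.62  1.93 -0.9   0.24 -0.31]
tcp [561.6 184.9 100.4] t 12.2 gap 0.369 F [-0.4 -0.2 -0.5] q [ 0.23  0.62  1.93 -0.9   0.24 -0.31]
[[ 4.49296916e-01 -8.71438196e-01  1.96793681e-01]
 [-9.08820932e-02  1.74553126e-01  9.80444619e-01]
 [-8.88747842e-01 -4.58395765e-01 -7.71946243e-04]]
-0.9999090821393444
```

View pics/ov7s.png

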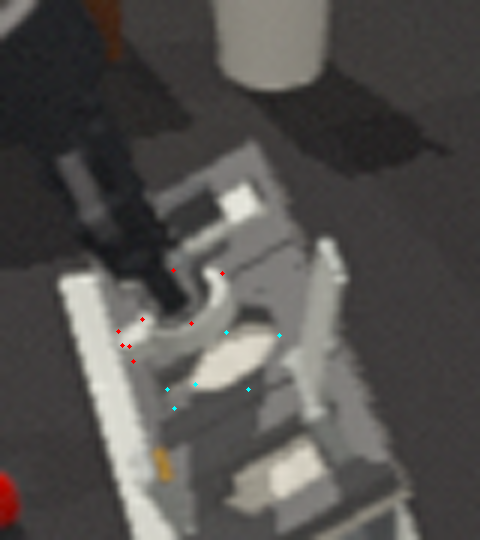

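View pics/ov7t.png

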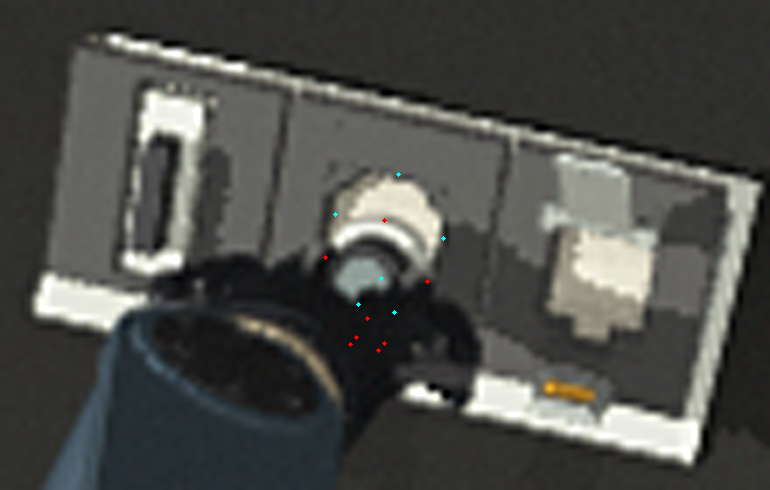

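move_arm(deltas=[20,5,-3,7,-0.2,-0.2,-0.8,20,10,0,0,0,0,0,20,6,0,0,0,0,0,20,0,0,0,0,0,0,20,0,0,0,0,0,0])

```text
t: 12.75
tcp_pos: [0.5759, 0.1895, 0.0839]
tool_rot: [-0.568, 0.42, 0.304, 0.639]
force: [0.6, 0.1, -2.3]
finger_gap: 0.366
```

```bash
python3 st.py pol; python3 look.py 8 side 215 100 95 80;python3 - <<'E'
from ov import *
p,R,s=cur()
sl=[p+R@np.array([21.4-z,x,y]) for z in(0,11) for x in(36,) for y in(-6,6)]+[p+R@np.array([21.4-14,22*c,22*s]) for c,s in((1,0),(0,1),(-1,0),(0,-1))]
ov("side8.npz","pics/ov8s.png",(225,125,60,60),[(sl,(0,0,255)),(pocket("pol"),(255,255,0))],10)
E
```

```text
t 12.75 gap 0.366 tcp [575.9 189.5  83.9] F tool [2.3 0.6 0.2] T [0.09 0.31 0.02] TCP in nest [ 1.2 -0.1 40.1] rot nest-> [-0.1  0.   0.1]
tcp [575.9 189.5  83.9] t 12.75 gap 0.366 F [ 0.6  0.1 -2.3] q [ 0.23  0.66  1.91 -1.05  0.22 -0.15]
```

View pics/ov8s.png

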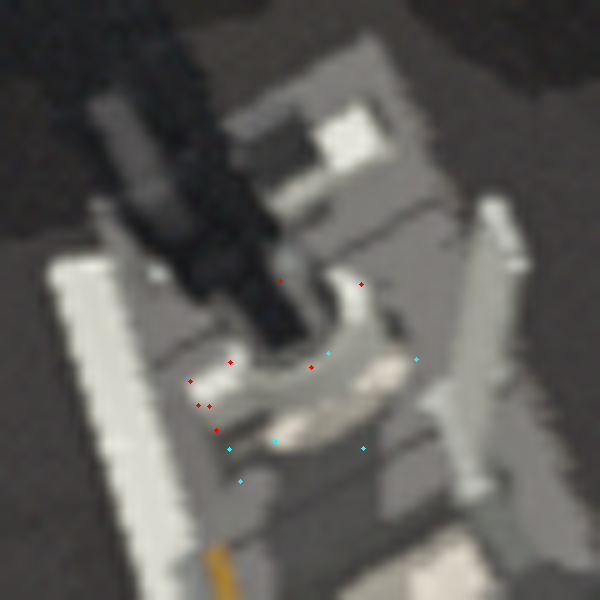

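Run:
```python
from ov import *
p,R,s=cur()
l=lambda x,y,z:p+R@np.array([21.4-z,x,y])
S=[(l(x,y,11),) for x in(20,24,28,32,36) for y in(-6,6)]
ov("side8.npz","pics/ov8z.png",(236,150,32,28),[([q[0] for q in S],(0,0,255))],22)
ov("side8.npz","pics/ov8y.png",(236,150,32,28),[],22)
a=cv2.imread("pics/ov8z.png");b=cv2.imread("pics/ov8y.png");cv2.imwrite("pics/ov8z.png",cv2.resize(np.hstack([a,b]),None,fx=.56,fy=.56))
```

```text
(no output)
```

View pics/ov8z.png

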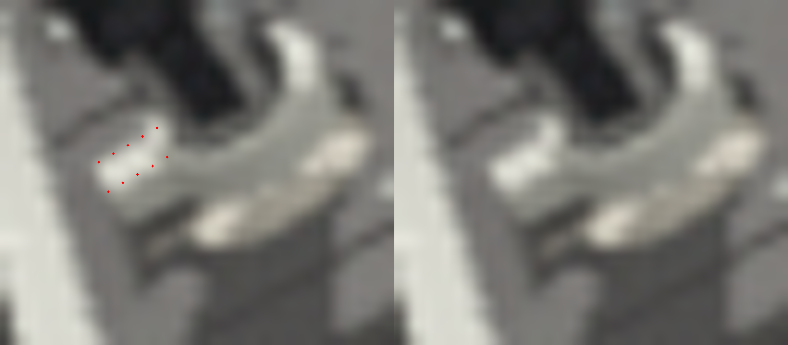

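move_arm(deltas=[20,4,1,0,0,0,0,20,4,0,0,0,0,0,20,3,0,0,0,0,0,20,2,0,0,0,0,0,20,2,0,0,0,0,0,20,0,0,0,0,0,0,20,0,0,0,0,0,0])

```text
t: 13.5
tcp_pos: [0.582, 0.1887, 0.0689]
tool_rot: [-0.568, 0.42, 0.304, 0.639]
force: [0.2, -0.7, -1.2]
finger_gap: 0.37
```

```bash
python3 st.py pol; python3 look.py 9 side 215 110 95 80
```

```text
t 13.5 gap 0.37 tcp [582.  188.7  68.9] F tool [ 1.2  0.3 -0.6] T [ 0.08  0.32 -0.05] TCP in nest [-0.4  0.3 23.9] rot nest-> [-0.1  0.   0. ]
tcp [582.  188.7  68.9] t 13.5 gap 0.37 F [ 0.2 -0.7 -1.2] q [ 0.22  0.7   1.9  -1.14  0.21 -0.07]
```

View pics/side9c.png

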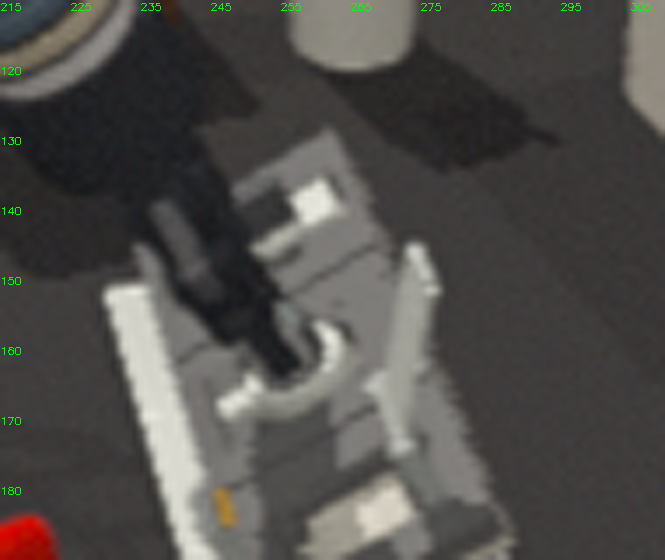

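Entering freely (TCP 23.9 mm above the floor, no force). Press on to the floor.

move_arm(deltas=[20,2,0,0,0,0,0,20,1,0,0,0,0,0,20,1,0,0,0,0,0,20,0,0,0,0,0,0])

```text
t: 13.95
tcp_pos: [0.5831, 0.1886, 0.067]
tool_rot: [-0.569, 0.42, 0.304, 0.639]
force: [-7.0, 1.6, 11.8]
finger_gap: 0.368
```

```bash
python3 st.py pol
```

```text
t 13.95 gap 0.368 tcp [583.1 188.6  67. ] F tool [-13.8   0.8   0.3] T [-0.03  0.37 -0.11] TCP in nest [-0.3  0.4 21.7] rot nest-> [-0.   0.   0.1]
```

move_arm(deltas=[52,0,0,0,0,0,0,52,0,0,0,0,0,0,52,0,0,0,0,0,0,52,-10,0,0,0,0,0,52,-30,0,0,0,0,0,52,-40,0,0,0,0,0,52,-40,0,0,0,0,0,52,-40,0,0,0,0,0])

```text
t: 14.75
tcp_pos: [0.5092, 0.2026, 0.2073]
tool_rot: [-0.568, 0.421, 0.304, 0.639]
force: [0.9, 0.2, 0.7]
finger_gap: 0.611
```

```bash
python3 look.py 10 side 215 120 95 80;python3 look.py 10 top 258 165 155 115
python3 - <<'E'
from plan import *
d=load("side10.npz");X=xyz(d)*1000;N,Rn=nest("pol");L=(X.reshape(-1,3)-N)@Rn
r=np.hypot(L[:,0],L[:,1])
for nm,m in(("ring",r<14),("lever",(L[:,0]<-25)&(L[:,0]>-35)&(abs(L[:,1])<4)),("disc rim",(r>18.5)&(r<21.5)),("block face",(L[:,0]>30)&(L[:,0]<45)&(abs(L[:,1])<35))):
    m=m&(abs(L[:,2])<60);print(nm,m.sum(),np.percentile(L[m,2],[20,50,80]).round(1))
p,R,s=cur();print(p)
a=np.radians(31);R1=best([0,0,-1],[np.cos(a),np.sin(a),0],R)
p,R=rows(p,R,np.array([506.,-323.7,130]),R1,13,62)
E
```

```text
tcp [509.2 202.6 207.3] t 14.75 gap 0.611 F [0.9 0.2 0.7] q [ 0.29  0.38  1.95 -0.55  0.43 -0.63]
tcp [508.7 203.9 212.6] t 14.8 gap 0.608 F [-1.6  0.5  1.6] q [ 0.3   0.37  1.95 -0.55  0.44 -0.63]
ring 49 [31.9 33.3 34.7]
lever 6 [ 9.6 10.  11. ]
disc rim 43 [10.2 12.8 25.3]
block face 55 [10.4 11.4 12.6]
[510.07838744 203.71891256 210.97745463]
[62, 9, -4, -40, 3.6, 0.9, 2, 62, 9, -6, -39, 3.6, 1, 2.1, 62, 10, -9, -39, 3.6, 0.9, 2, 62, 10, -12, -38, 3.6, 0.9, 2.1, 62, 10, -15, -37, 3.7, 1, 2, 62, 10, -18, -36, 3.6, 0.9, 2.1, 62, 10, -20, -34, 3.6, 0.9, 2, 62, 10, -22, -33, 3.6, 1, 2.1, 62, 9, -25, -32, 3.6, 0.9, 2, 62, 9, -27, -29, 3.6, 0.9, 2.1, 62, 8, -29, -28, 3.6, 1, 2, 62, 8, -31, -25, 3.6, 0.9, 2.1, 62, 7.4, -33.3, -23.6, 3.7, 0.9, 2]
 max [10.  33.3 40.   3.7  1.   2.1]
```

View pics/side10c.png

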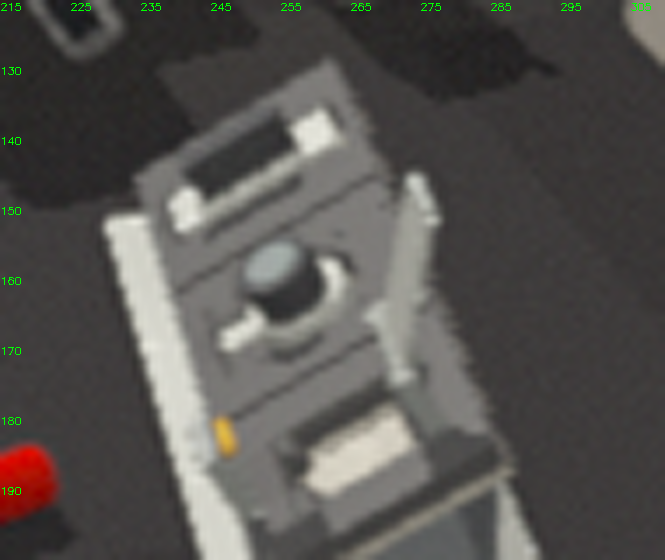

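View pics/top10c.png

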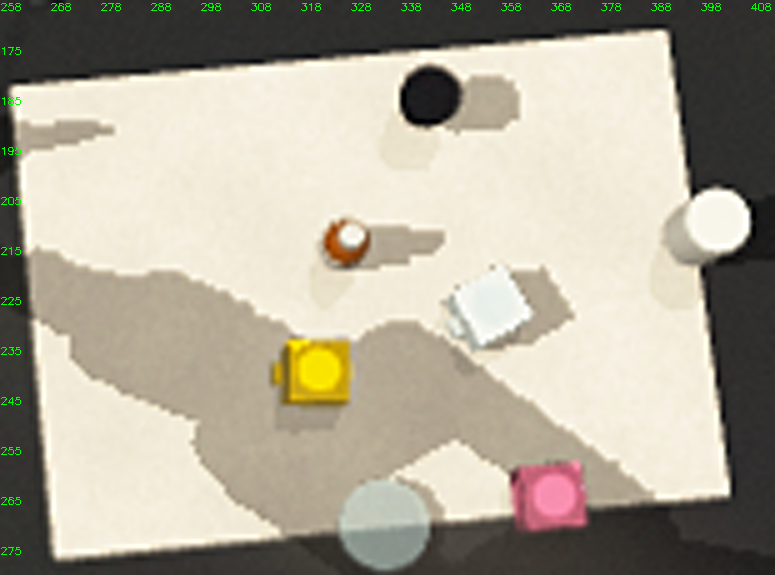

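move_arm(deltas=[62,9,-4,-40,3.6,0.9,2,62,9,-6,-39,3.6,1,2.1,62,10,-9,-39,3.6,0.9,2,62,10,-12,-38,3.6,0.9,2.1,62,10,-15,-37,3.7,1,2,62,10,-18,-36,3.6,0.9,2.1,62,10,-20,-34,3.6,0.9,2,62,10,-22,-33,3.6,1,2.1,62,9,-25,-32,3.6,0.9,2,62,9,-27,-29,3.6,0.9,2.1])

```text
t: 15.85
tcp_pos: [0.5055, -0.2055, 0.1442]
tool_rot: [-0.282, 0.636, 0.22, 0.684]
force: [0.9, 0.3, 0.6]
finger_gap: 0.727
```

move_arm(deltas=[62,8,-29,-28,3.6,1,2,62,8,-31,-25,3.6,0.9,2.1,62,7,-33,-24,3.7,0.9,2,62,0,0,0,0,0,0,62,0,0,0,0,0,0,62,0,0,0,0,0,0])

```text
t: 16.45
tcp_pos: [0.5034, -0.3238, 0.1263]
tool_rot: [-0.188, 0.684, 0.189, 0.679]
force: [0.3, 0.5, -0.3]
finger_gap: 0.729
```

Run:
```python
from plan import *
p,R,s=cur();print(p,R.round(3))
a=np.radians(31);R1=best([0,0,-1],[np.cos(a),np.sin(a),0],R)
p,R=rows(p,R,np.array([506.,-323.7,60]),R1,3,62)
```

```text
[ 503.39835044 -323.81353702  126.28820769] [[-0.008 -0.514  0.858]
 [-0.     0.858  0.514]
 [-1.     0.004 -0.007]]
[62, 22, -1, 1, 0, -0.1, -0.1, 62, 22, 0, 1, -0.1, -0.2, -0.1, 62, 22.3, -0.4, 0.6, 0, -0.1, 0]
 max [22.3  1.   1.   0.1  0.2  0.1]
```

move_arm(deltas=[62,22,-1,1,0,-0.1,-0.1,62,22,0,1,-0.1,-0.2,-0.1,62,22,0,1,0,-0.1,0,62,0,0,0,0,0,0,62,0,0,0,0,0,0])

```text
t: 16.95
tcp_pos: [0.5071, -0.3231, 0.0615]
tool_rot: [-0.19, 0.681, 0.189, 0.681]
force: [-0.1, -0.4, 0.4]
finger_gap: 0.726
```

```bash
python3 look.py 11 side 270 260 95 80;python3 - <<'E'
from plan import *
p,R,s=cur();print(p,R.round(3))
a=np.radians(31);R1=best([0,0,-1],[np.cos(a),np.sin(a),0],R)
p,R=rows(p,R,np.array([506.,-323.7,20]),R1,2,62)
E
```

```text
tcp [ 507.1 -323.1   61.5] t 16.95 gap 0.726 F [-0.1 -0.4  0.4] q [-0.75  0.73  1.62 -0.    0.79 -1.3 ]
[ 507.6176794  -323.86321      62.16706906] [[ 0.002 -0.516  0.857]
 [-0.002  0.857  0.516]
 [-1.    -0.003  0.001]]
[62, 21, 1, -1, 0, 0, 0.1, 62, 21.2, 0.1, -0.3, 0.1, 0, 0.1]
 max [21.2  1.   1.   0.1  0.   0.1]
```

View pics/side11c.png

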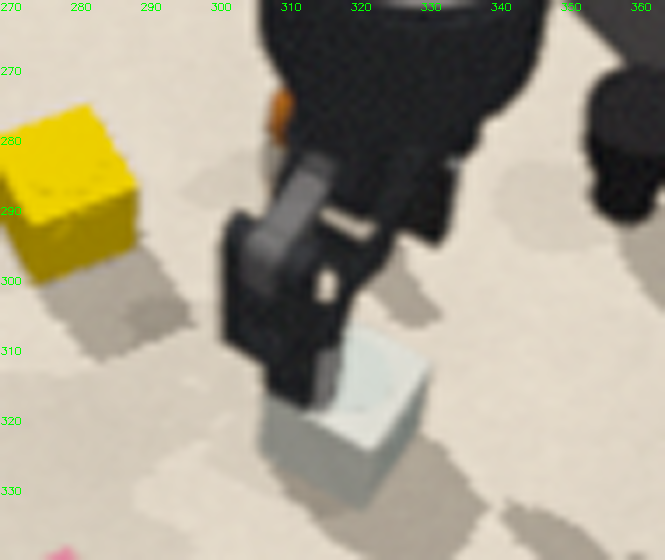

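move_arm(deltas=[62,21,1,-1,0,0,0.1,62,21,0,0,0.1,0,0.1,62,0,0,0,0,0,0,20,0,0,0,0,0,0,20,0,0,0,0,0,0,20,0,0,0,0,0,0,20,0,0,0,0,0,0], force=40)

```text
t: 17.7
tcp_pos: [0.507, -0.325, 0.0211]
tool_rot: [-0.189, 0.681, 0.188, 0.682]
force: [-0.6, 0.5, 6.0]
finger_gap: 0.432
```

```bash
python3 look.py 12 side 270 260 95 80;python3 - <<'E'
from plan import *
p,R,s=cur();print(p,s["finger_gap"]*85)
N,Rn=nest("cube")
p,R=rows(p,R,np.array([500.,-322,240]),R,6,20)
R1=best(-Rn[:,2],Rn[:,1],R);H=N+Rn[:,2]*(20+50);print(H)
p,R=rows(p,R,np.array([495,95,200.]),R1,10,20)
rows(p,R,H,R1,3,20)
E
```

```text
tcp [ 507.  -325.    21.1] t 17.7 gap 0.432 F [-0.6  0.5  6. ] q [-0.76  0.79  1.63  0.    0.72 -1.3 ]
[ 506.93568912 -325.05529568   21.13871401] 36.476230540320756
[20, -36, 1, -1, 0, 0, 0, 20, -37, 1, 0, 0, 0, 0, 20, -36, 1, -1, 0, 0, 0, 20, -37, 1, -1, 0, 0, 0, 20, -36, 1, 0, 0, 0, 0, 20, -36.9, 0.7, -1, 0, 0, 0]
 max [37.  1.  1.  0.  0.  0.]
[542.72311309  98.2343482  109.8063315 ]
[20, 4, 36, 21, -4.7, -1.2, -2.6, 20, 3, 34, 24, -4.7, -1.1, -2.6, 20, 2, 33, 26, -4.7, -1.2, -2.7, 20, 0, 30, 29, -4.7, -1.2, -2.6, 20, 1, 28, 32, -4.8, -1.2, -2.6, 20, -1, 25, 33, -4.7, -1.1, -2.6, 20, 0, 22, 36, -4.7, -1.2, -2.6, 20, -1, 19, 37, -4.7, -1.2, -2.6, 20, -1, 16, 39, -4.7, -1.1, -2.7, 20, -0.8, 12.7, 39.7, -4.7, -1.2, -2.6]
 max [ 4.  36.  39.7  4.8  1.2  2.7]
[20, 34, 1, 4, 0, 0, 0, 20, 34, 0, 4, 0, 0, 0, 20, 33.3, 0.6, 4.3, 0, 0, 0]
 max [34.   1.   4.3  0.   0.   0. ]
```

View pics/side12c.png

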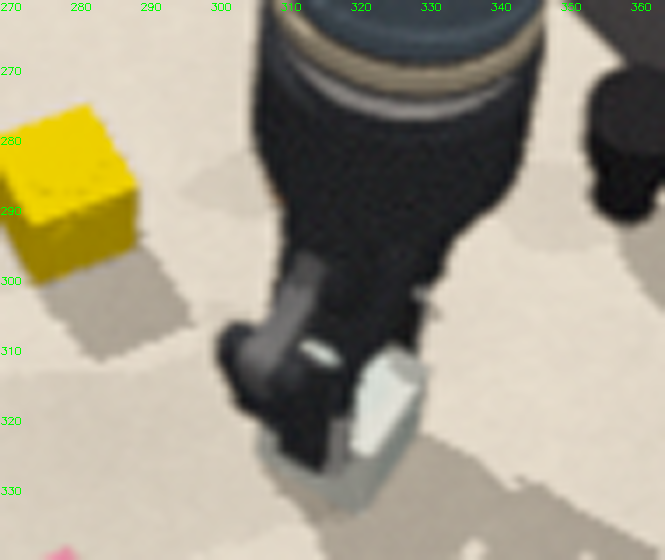

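move_arm(deltas=[20,-18,0,0,0,0,0,20,-36,1,-1,0,0,0,20,-37,1,0,0,0,0,20,-36,1,-1,0,0,0,20,-37,1,-1,0,0,0,20,-36,1,0,0,0,0,20,-19,1,-1,0,0,0], force=60)

```text
t: 18.45
tcp_pos: [0.5002, -0.3221, 0.2422]
tool_rot: [-0.19, 0.68, 0.187, 0.683]
force: [0.6, -0.2, -0.7]
finger_gap: 0.427
```

move_arm(deltas=[20,4,36,21,-4.7,-1.2,-2.6,20,3,34,24,-4.7,-1.1,-2.6,20,2,33,26,-4.7,-1.2,-2.7,20,0,30,29,-4.7,-1.2,-2.6,20,1,28,32,-4.8,-1.2,-2.6,20,-1,25,33,-4.7,-1.1,-2.6,20,0,22,36,-4.7,-1.2,-2.6,20,-1,19,37,-4.7,-1.2,-2.6,20,-1,16,39,-4.7,-1.1,-2.7,20,-1,13,40,-4.7,-1.2,-2.6])

```text
t: 19.45
tcp_pos: [0.4934, 0.0978, 0.1997]
tool_rot: [-0.568, 0.42, 0.306, 0.638]
force: [1.1, -1.7, -0.5]
finger_gap: 0.427
```

move_arm(deltas=[20,0,0,0,0,0,0,20,0,0,0,0,0,0,20,0,0,0,0,0,0])

```text
t: 19.75
tcp_pos: [0.4945, 0.0955, 0.1998]
tool_rot: [-0.567, 0.421, 0.305, 0.639]
force: [-0.4, -0.5, -0.9]
finger_gap: 0.426
```

```bash
python3 st.py cube
python3 - <<'E'
from plan import *
p,R,s=cur();N,Rn=nest("cube");R1=best(-Rn[:,2],Rn[:,1],R)
rows(p,R,N+Rn[:,2]*(21+42),R1,4,20)
# keeper angle from point cloud
for n in("top10.npz","side10.npz"):
    X=xyz(load(n)).reshape(-1,3)*1000;L=(X-N)@Rn;m=(abs(L[:,1])<12)&(L[:,0]>38)&(L[:,0]<90)&(L[:,2]>55)&(L[:,2]<130)
    print(n,m.sum(),np.degrees(np.median(np.arctan2(L[m,2]-38,-(L[m,0]-34)))), L[m].max(0))
E
```

```text
t 19.75 gap 0.426 tcp [494.5  95.5 199.8] F tool [ 0.7  0.7 -0.6] T [ 0.02  0.25 -0.03] TCP in nest [  0.9 -11.9 171.4] rot nest-> [-0.2  0.  -0.1]
[20, 27, 0, 3, 0, 0, 0, 20, 27, 0, 3, -0.1, 0, -0.1, 20, 27, 1, 3, 0, 0, 0, 20, 27.4, -0.2, 2.8, -0.1, 0, 0]
 max [27.4  1.   3.   0.1  0.   0.1]
top10.npz 64 123.00810187138322 [ 77.98060713  11.45560978 102.50709818]
side10.npz 61 122.61831699402212 [76.02319799 11.68255276 98.68976173]
```

move_arm(deltas=[20,27,0,3,0,0,0,20,27,0,3,-0.1,0,-0.1,20,27,1,3,0,0,0,20,27,0,3,-0.1,0,0,20,0,0,0,0,0,0,20,0,0,0,0,0,0])

```text
t: 20.35
tcp_pos: [0.5383, 0.0953, 0.1191]
tool_rot: [-0.569, 0.422, 0.302, 0.638]
force: [-1.1, 0.7, -1.2]
finger_gap: 0.427
```

```bash
python3 st.py cube; python3 look.py 13 top 180 150 70 60; python3 look.py 13 side 215 120 95 80;python3 - <<'E'
from ov import *
p,R,s=cur()
l=lambda x,y,z:p+R@np.array([21.1-z,-x,y])
C=[l(x,y,z) for x in(-19,19) for y in(-19,19) for z in(0,34)];T=[l(-25,y,z) for y in(-6,6) for z in(0,11)]
for n in("side","top"): ov(n+"13.npz",f"pics/ov13{n}.png",(230,140,70,60) if n=="side" else (180,160,70,60),[(C,(0,0,255)),(T,(0,255,0)),(pocket("cube"),(255,0,255))],9)
E
```

```text
t 20.35 gap 0.427 tcp [538.3  95.3 119.1] F tool [0.4 1.7 0.5] T [ 0.05  0.31 -0.01] TCP in nest [ 1.  -3.7 80. ] rot nest-> [-0.1 -0.2  0.1]
tcp [538.3  95.3 119.1] t 20.35 gap 0.427 F [-1.1  0.7 -1.2] q [ 0.03  0.55  2.07 -1.14  0.12 -0.24]
tcp [538.1  95.7 119.5] t 20.4 gap 0.426 F [ 0.  -0.2 -0.7] q [ 0.03  0.55  2.07 -1.14  0.12 -0.24]
```

View pics/ov13side.png

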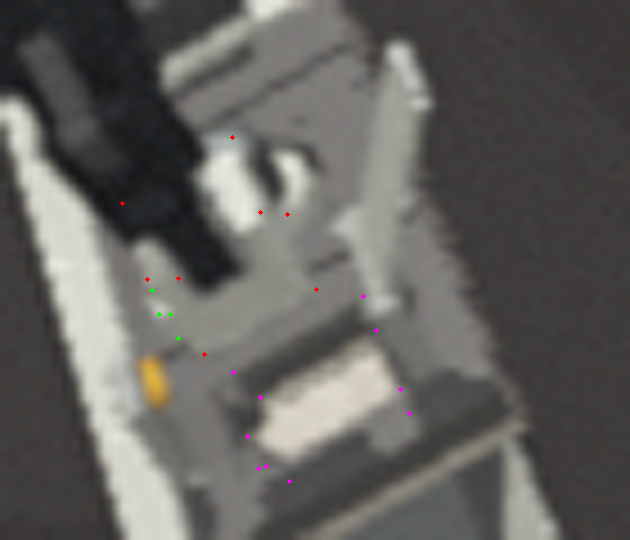

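View pics/ov13top.png

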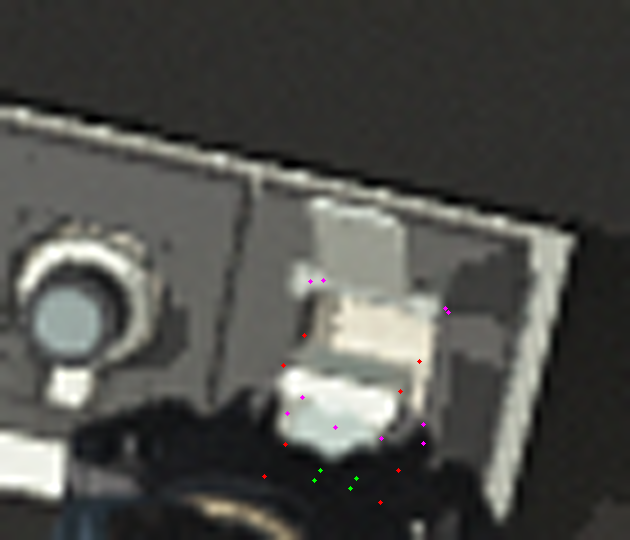

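```bash
cat > fk.py <<'E'
from plan import *
from scipy.optimize import least_squares
D=[([1.135,.528,1.434,0,1.181,-.178],[159.0,603.7,230.4]),([.41,.67,1.76,-.75,.4,-.32],[584.2,286,102.6]),([.39,.74,1.74,-.83,.36,-.25],[599.8,282.8,69]),
([.48,.44,1.78,-.54,.6,-.5],[523.3,297.4,215.6]),([-.49,.71,1.97,0,.45,-1.7],[452.3,-117,20.2]),([.23,.62,1.93,-.9,.24,-.31],[561.6,185,99.6]),([.23,.66,1.91,-1.05,.22,-.15],[575.9,189.5,83.9]),
([.22,.70,1.9,-1.14,.21,-.07],[582,188.7,68.9]),([.29,.38,1.95,-.55,.43,-.63],[509.2,202.6,207.3]),([-.75,.73,1.62,0,.79,-1.3],[507.1,-323.1,61.5]),([-.76,.79,1.63,0,.72,-1.3],[507,-325,21.1]),([.03,.55,2.07,-1.14,.12,-.24],[538.3,95.3,119.1])]
Rz=lambda a:Ro.from_euler('z',a).as_matrix();Ry=lambda a:Ro.from_euler('y',a).as_matrix()
def fk(q,P):
    h,e,c,L1,L2,k,d=P[:7];s4=P[7];s6=P[8]
    B=Rz(q[0]);A=B@Ry(q[1]);F=A@Ry(q[2]);
    w=np.array([0,0,h])+B@np.array([e,c,0])+A@np.array([0,0,L1])+F@np.array([k,0,L2])
    W=F@Rz(s4*q[3])@Ry(q[4]);T=W@Rz(s6*q[5])
    return w+W@np.array([0,0,d]),T   # T z-axis = tool x
if __name__=="__main__":
    for s4 in(1,-1):
        f=lambda P:np.concatenate([fk(q,np.r_[P,s4,1])[0]-x for q,x in D])
        r=least_squares(f,[150,0,110,400,400,0,250]);print(s4,r.x.round(1),np.sqrt((r.fun**2).mean()));
        if s4==1 or 1: print(r.fun.reshape(-1,3).round(0).tolist())
    p,R,s=cur();print(np.round(s["q"],4),p,R.round(3).tolist())
E
python3 fk.py
```

```text
1 [281.   -3.3 111.1 590.6 395.1 116.8 301.3] 1.7623583182042468
[[-0.0, 0.0, 1.0], [-1.0, 1.0, -0.0], [0.0, -1.0, -2.0], [-0.0, 2.0, 1.0], [3.0, 0.0, 2.0], [-0.0, 3.0, 1.0], [2.0, 1.0, 3.0], [2.0, -3.0, -1.0], [2.0, -3.0, -1.0], [0.0, 2.0, -2.0], [-3.0, -1.0, 1.0], [-4.0, -1.0, -2.0]]
-1 [126.4  98.5  50.3 466.1 335.8  40.8 125.8] 32.25534964573882
[[60.0, -13.0, 7.0], [-45.0, 40.0, -3.0], [-44.0, 36.0, 0.0], [-44.0, 50.0, -14.0], [27.0, -82.0, 15.0], [-18.0, 18.0, -7.0], [-22.0, 16.0, -4.0], [-22.0, 13.0, -6.0], [-15.0, 26.0, -20.0], [-19.0, -62.0, 21.0], [-22.0, -66.0, 29.0], [-10.0, -15.0, -18.0]]
[ 0.0315  0.5449  2.0663 -1.1377  0.1191 -0.2372] [538.03269564  95.98637932 119.82255108] [[0.462, -0.865, 0.193], [-0.093, 0.169, 0.981], [-0.882, -0.472, -0.003]]
```

```bash
cat > ik.py <<'E'
from fk import *
f=lambda P:np.concatenate([fk(q,np.r_[P,1,1])[0]-x for q,x in D])
P=np.r_[least_squares(f,[150,0,110,400,400,0,250]).x,1,1]
# tool frame offset: T -> tool (x=Tz). find from current reading
def toolF(T,Off): return T@Off
def calib():
    p,R,s=cur();pp,T=fk(s["q"],P);return T.T@R
def ik(p,R,Off,q0,lo=[-3.08,-.75,.22,-9,-9,-9],hi=[3.08,2.2,2.44,9,9,9]):
    def g(q):
        pp,T=fk(q,P);return np.r_[(pp-p)/100,(Ro.from_matrix(R.T@(T@Off)).as_rotvec())*2]
    r=least_squares(g,q0,bounds=(lo,hi));return r.x,np.abs(r.fun).max()
LIM=([-3.08,-.75,.22,-1.43,0,-2.85],[3.08,2.2,2.44,4.57,2.65,2.85])
E
python3 - <<'E'
from ik import *
Off=calib();print(Off.round(3))
p,R,s=cur();N,Rn=nest("cube");R1=best(-Rn[:,2],Rn[:,1],R)
q=np.array(s["q"])
for z in range(80,18,-5):
    q,e=ik(N+Rn[:,2]*z,R1,Off,q);print(z,q.round(3),round(e,4), "inplane",(q[4]*np.cos(q[3])).round(3),"lat",(q[4]*np.sin(q[3])).round(3))
E
```

```text
[[-0.  0. -1.]
 [ 0.  1.  0.]
 [ 1. -0. -0.]]
80 [ 0.037  0.549  2.063 -1.124  0.119 -0.246] 0.0 inplane 0.051 lat -0.107
75 [ 0.036  0.561  2.06  -1.193  0.115 -0.178] 0.0 inplane 0.042 lat -0.106
70 [ 0.035  0.572  2.058 -1.265  0.111 -0.107] 0.0 inplane 0.033 lat -0.106
65 [ 0.034  0.583  2.055 -1.339  0.108 -0.033] 0.0 inplane 0.025 lat -0.105
60 [ 0.032  0.595  2.052 -1.416  0.106  0.043] 0.0 inplane 0.016 lat -0.105
55 [ 0.031  0.606  2.049 -1.494  0.104  0.12 ] 0.0 inplane 0.008 lat -0.104
50 [ 0.03   0.617  2.046 -1.571  0.103  0.197] 0.0 inplane -0.0 lat -0.103
45 [ 0.029  0.628  2.043 -1.648  0.103  0.273] 0.0 inplane -0.008 lat -0.103
40 [ 0.027  0.639  2.039 -1.723  0.104  0.347] 0.0 inplane -0.016 lat -0.102
35 [ 0.026  0.65   2.036 -1.795  0.104  0.418] 0.0 inplane -0.023 lat -0.102
30 [ 0.025  0.661  2.032 -1.864  0.106  0.487] 0.0 inplane -0.031 lat -0.101
25 [ 0.024  0.672  2.029 -1.929  0.108  0.551] 0.0 inplane -0.038 lat -0.101
20 [ 0.023  0.683  2.025 -1.99   0.11   0.611] 0.0 inplane -0.045 lat -0.1
```

Run:
```python
from ik import *
Off=calib();p,R,s=cur();N,Rn=nest("cube")
for tilt in (23.5,24.5):
    Rc=Ro.from_euler('z',TH,degrees=True).as_matrix()@Ro.from_euler('y',-tilt,degrees=True).as_matrix()
    R1=best(-Rc[:,2],Rc[:,1],R);q=np.array(s["q"])
    for z in(60,40,25,12,5,0):
        q,e=ik(N+Rn[:,2]*(z+1.3)+Rc[:,2]*21.1,R1,Off,q);print(tilt,z,q.round(3),round(e,4))
Rc=Ro.from_euler('z',TH,degrees=True).as_matrix()@Ro.from_euler('y',-24,degrees=True).as_matrix();R1=best(-Rc[:,2],Rc[:,1],R)
a,b=rows(p,R,N+Rn[:,2]*(30+1.3)+Rc[:,2]*21.1,R1,4,20)
print(R1.T@(-Rn[:,2]))
```

```text
23.5 60 [ 0.026  0.533  2.008 -0.412  0.217 -0.967] 0.0
23.5 40 [ 0.021  0.576  1.998 -0.476  0.185 -0.906] 0.0
23.5 25 [ 0.018  0.609  1.989 -0.534  0.164 -0.849] 0.0
23.5 12 [ 0.015  0.637  1.981 -0.594  0.147 -0.791] 0.0
23.5 5 [ 0.013  0.651  1.976 -0.631  0.138 -0.756] 0.0
23.5 0 [ 0.012  0.662  1.972 -0.659  0.133 -0.728] 0.0
24.5 60 [ 0.029  0.534  2.021 -0.499  0.191 -0.878] 0.0
24.5 40 [ 0.024  0.579  2.011 -0.59   0.16  -0.79 ] 0.0
24.5 25 [ 0.02   0.611  2.002 -0.676  0.14  -0.706] 0.0
24.5 12 [ 0.017  0.639  1.993 -0.766  0.125 -0.617] 0.0
24.5 5 [ 0.016  0.654  1.988 -0.821  0.117 -0.563] 0.0
24.5 0 [ 0.015  0.665  1.984 -0.864  0.112 -0.522] 0.0
[20, 7, 0, 1, 0, 0, 1, 20, 7, 0, 1, 0, -0.1, 1.1, 20, 7, -1, 0, 0, 0, 1, 20, 7.4, -0.2, 1.2, -0.1, -0.1, 1]
 max [7.4 1.  1.2 0.1 0.1 1.1]
[ 9.97564050e-01 -6.97564737e-02 -8.30571020e-18]
```

Run:
```python
from ik import *
Off=calib();p,R,s=cur();N,Rn=nest("cube")
for tilt in (26,26.5):
    Rc=Ro.from_euler('z',TH,degrees=True).as_matrix()@Ro.from_euler('y',-tilt,degrees=True).as_matrix()
    R1=best(-Rc[:,2],Rc[:,1],R);q=np.array(s["q"])
    for z in(60,40,12,0):
        q,e=ik(N+Rn[:,2]*(z+.6)+Rc[:,2]*21.1,R1,Off,q);print(tilt,z,q.round(3),round(e,4))
tilt=26
Rc=Ro.from_euler('z',TH,degrees=True).as_matrix()@Ro.from_euler('y',-tilt,degrees=True).as_matrix();R1=best(-Rc[:,2],Rc[:,1],R)
a,b=rows(p,R,N+Rn[:,2]*(25+.6)+Rc[:,2]*21.1,R1,5,20)
```

```text
26 60 [ 0.032  0.539  2.039 -0.689  0.154 -0.685] 0.0
26 40 [ 0.027  0.584  2.029 -0.849  0.127 -0.528] 0.0
26 12 [ 0.021  0.645  2.011 -1.16   0.101 -0.221] 0.0
26 0 [ 0.018  0.671  2.002 -1.321  0.094 -0.062] 0.0
26.5 60 [ 0.034  0.541  2.045 -0.772  0.144 -0.601] 0.0
26.5 40 [ 0.029  0.586  2.035 -0.964  0.119 -0.412] 0.0
26.5 12 [ 0.022  0.647  2.017 -1.322  0.098 -0.058] 0.0
26.5 0 [ 0.019  0.673  2.008 -1.495  0.094  0.114] 0.0
[20, 7, 0, 1, 0, 0, 0.4, 20, 7, 0, 0, 0, -0.1, 0.5, 20, 6, 0, 1, 0, 0, 0.4, 20, 7, 0, 1, 0, -0.1, 0.4, 20, 7.1, -0.1, 0.2, 0, 0, 0.4]
 max [7.1 0.1 1.  0.  0.1 0.5]
```

move_arm(deltas=[20,0,0,1,0,0,1,20,0,0,1,0,0,1,20,7,0,1,0,0,0.5,20,7,0,1,0,0,0,20,7,0,0,0,0,0,20,7,0,0,0,0,0,20,0,0,0,0,0,0,20,0,0,0,0,0,0])

```text
t: 21.25
tcp_pos: [0.5505, 0.0981, 0.0939]
tool_rot: [-0.561, 0.433, 0.317, 0.631]
force: [-0.0, -0.8, -0.4]
finger_gap: 0.429
```

```bash
python3 st.py cube; python3 look.py 14 top 180 150 70 60; python3 look.py 14 side 215 120 95 80;python3 - <<'E'
from ov import *
p,R,s=cur()
l=lambda x,y,z:p+R@np.array([21.1-z,-x,y])
C=[l(x,y,z) for x in(-19,19) for y in(-19,19) for z in(0,34)];T=[l(-25,y,z) for y in(-6,6) for z in(0,11)]
for n in("side","top"): ov(n+"14.npz",f"pics/ov14{n}.png",(230,140,70,60) if n=="side" else (180,160,70,60),[(C,(0,0,255)),(T,(0,255,0)),(pocket("cube"),(255,0,255))],9)
N,Rn=nest("cube");print("cube corners in nest",[(Rn.T@(l(x,y,0)-N)).round(1).tolist() for x in(-19,19) for y in(-19,19)])
E
```

```text
t 21.25 gap 0.429 tcp [550.5  98.1  93.9] F tool [ 0.5  0.1 -0.7] T [0.02 0.25 0.01] TCP in nest [-0.7  1.4 52.3] rot nest-> [ 0.1 -0.2 -2.3]
tcp [550.5  98.1  93.9] t 21.25 gap 0.429 F [-0.  -0.8 -0.4] q [ 0.03  0.6   2.02 -0.9   0.13 -0.48]
tcp [550.5  98.2  94. ] t 21.3 gap 0.429 F [ 0.  -0.2 -0.8] q [ 0.03  0.6   2.02 -0.9   0.13 -0.48]
cube corners in nest [[-20.4, -17.6, 32.3], [-20.4, 20.4, 32.2], [17.6, -17.6, 30.8], [17.5, 20.4, 30.6]]
```

View pics/ov14side.png

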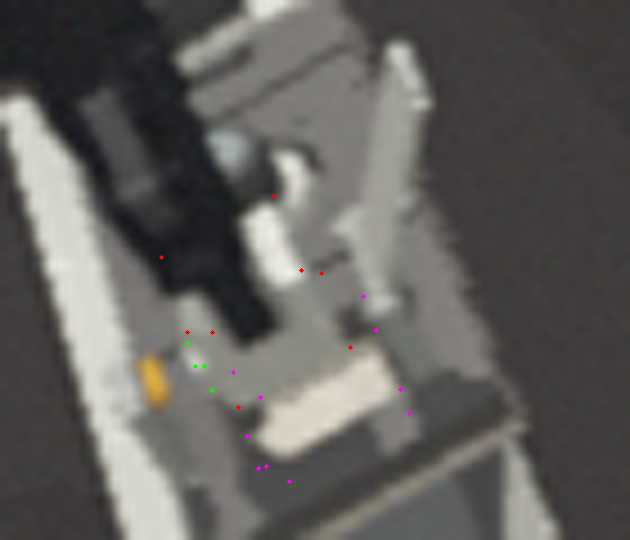

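View pics/ov14top.png

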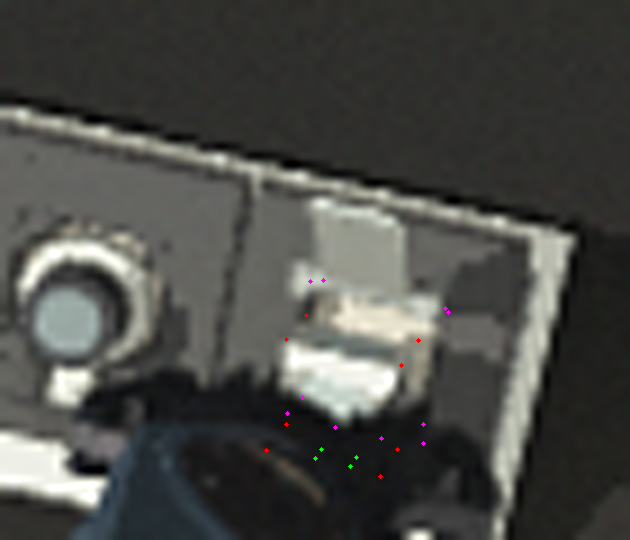

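Run:
```python
from ov import *
p,R,s=cur()
l=lambda x,y,z:p+R@np.array([21.1-z,-x,y])
C=[l(x,y,z) for x in(-19,19) for y in(-19,19) for z in(0,34)];T=[l(-25,y,z) for y in(-6,6) for z in(0,11)]
ov("side14.npz","pics/ov14z.png",(246,158,26,30),[(C,(0,0,255)),(T,(0,255,0))],20)
ov("side14.npz","pics/ov14y.png",(246,158,26,30),[],20)
cv2.imwrite("pics/ov14z.png",cv2.resize(np.hstack([cv2.imread("pics/ov14z.png"),cv2.imread("pics/ov14y.png")]),None,fx=.76,fy=.76))
ov("top14.npz","pics/ov14x.png",(205,190,28,28),[(C,(0,0,255))],20)
```

```text
(no output)
```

View pics/ov14z.png

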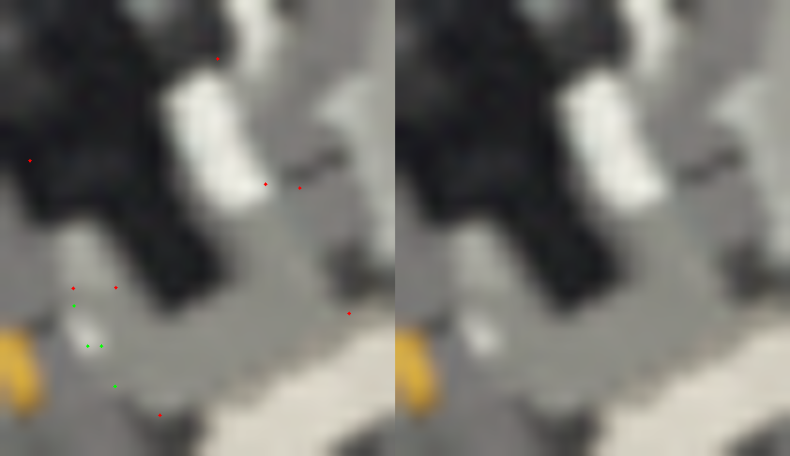

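View pics/ov14x.png

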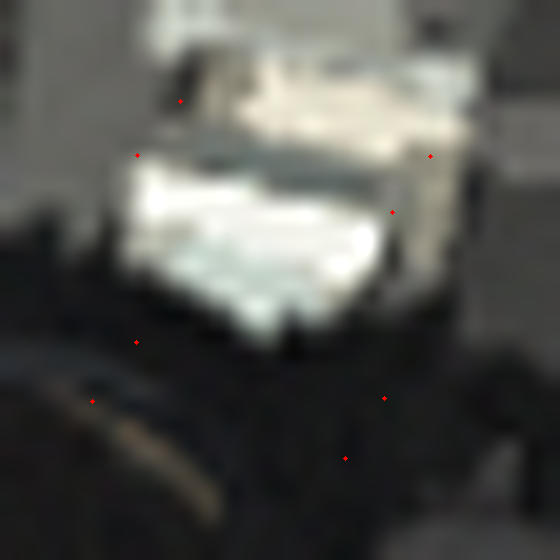

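move_arm(deltas=[20,4,-2,-1.4,0,0,0,20,6,-0.8,0,0,0,0,20,5,-0.2,0,0,0,0,20,3,-0.1,0,0,0,0,20,2,-0.1,0,0,0,0,20,0,0,0,0,0,0,20,0,0,0,0,0,0])

```text
t: 22.05
tcp_pos: [0.5617, 0.0945, 0.0772]
tool_rot: [-0.561, 0.433, 0.317, 0.631]
force: [1.2, -0.1, -1.0]
finger_gap: 0.423
```

```bash
cat > cst.py <<'E'
from plan import *
p,R,s=cur();N,Rn=nest("cube");l=lambda x,y,z:p+R@np.array([21.1-z,-x,y])
print("cube corners in nest",[(Rn.T@(l(x,y,0)-N)).round(1).tolist() for x in(-19,19) for y in(-19,19)],"q",np.round(s["q"],2))
E
python3 st.py cube; python3 cst.py; python3 look.py 15 side 225 130 75 70
```

```text
t 22.05 gap 0.423 tcp [561.7  94.5  77.2] F tool [ 1.4 -0.7  0.1] T [0.05 0.29 0.03] TCP in nest [ 1.7 -0.  32.1] rot nest-> [ 0.1 -0.2 -2.3]
cube corners in nest [[-18.1, -19.1, 11.9], [-18.1, 18.9, 11.7], [19.9, -19.1, 10.3], [19.8, 18.9, 10.2]] q [ 0.02  0.65  2.   -1.06  0.11 -0.32]
tcp [561.7  94.5  77.2] t 22.05 gap 0.423 F [ 1.2 -0.1 -1. ] q [ 0.02  0.65  2.   -1.06  0.11 -0.32]
```

View pics/side15c.png

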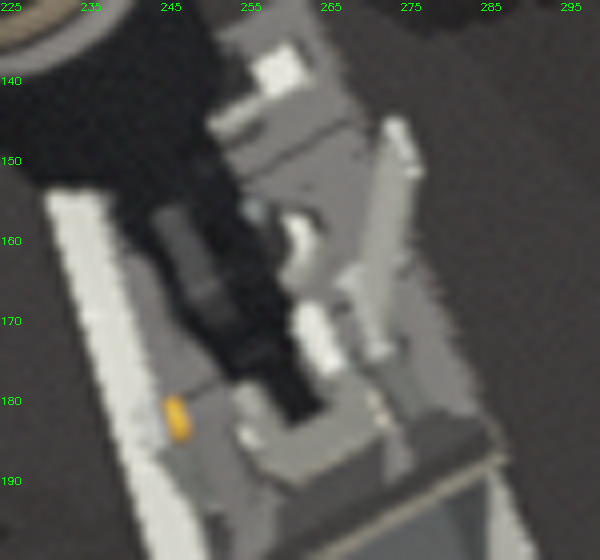

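move_arm(deltas=[20,2,-0.1,0,0,0,0,20,2,-0.1,0,0,0,0,20,2,-0.1,0,0,0,0,20,0,0,0,0,0,0,20,0,0,0,0,0,0])

```text
t: 22.6
tcp_pos: [0.5645, 0.094, 0.0717]
tool_rot: [-0.561, 0.433, 0.317, 0.631]
force: [-0.8, -0.5, -0.3]
finger_gap: 0.424
```

```bash
python3 st.py cube; python3 cst.py
```

```text
t 22.6 gap 0.424 tcp [564.5  94.   71.7] F tool [-0.   0.8 -0.6] T [-0.01  0.29 -0.01] TCP in nest [ 1.7  0.  26. ] rot nest-> [ 0.1 -0.2 -2.3]
cube corners in nest [[-18.1, -19.1, 5.7], [-18.2, 18.9, 5.6], [19.8, -19.0, 4.2], [19.8, 19.0, 4.1]] q [ 0.02  0.66  2.   -1.13  0.1  -0.25]
```

move_arm(deltas=[20,2,-0.1,0,0,0,0,20,1,0,0,0,0,0,20,1,0,0,0,0,0,20,0.5,0,0,0,0,0,20,0,0,0,0,0,0])

```text
t: 23.1
tcp_pos: [0.5661, 0.0937, 0.0683]
tool_rot: [-0.561, 0.433, 0.317, 0.631]
force: [-2.4, 1.2, 4.9]
finger_gap: 0.426
```

```bash
python3 st.py cube; python3 cst.py
```

```text
t 23.1 gap 0.426 tcp [566.1  93.7  68.3] F tool [-5.5  0.2  0.7] T [0.03 0.21 0.04] TCP in nest [ 1.5 -0.  22.1] rot nest-> [ 0.1 -0.2 -2.3]
cube corners in nest [[-18.3, -19.1, 1.9], [-18.3, 18.9, 1.8], [19.7, -19.1, 0.3], [19.6, 18.9, 0.2]] q [ 0.02  0.67  2.   -1.19  0.1  -0.19]
```

move_arm(deltas=[20,0.5,0,0,0,0,-0.5,52,0,0,0,0,0,0,52,0,0,0,0,0,0,52,0,0,0,0,0,0,52,-10,0,0,0,0,0,52,-20,0,0,0,0,0,52,-25,0,0,0,0,0,52,-25,0,0,0,0,0,52,-25,0,0,0,0,0,52,-25,0,0,0,0,0])

```text
t: 24.1
tcp_pos: [0.5121, 0.1045, 0.1809]
tool_rot: [-0.562, 0.431, 0.314, 0.632]
force: [0.2, -0.0, 0.1]
finger_gap: 0.61
```

```bash
python3 look.py 16 side 225 130 75 70;python3 look.py 16 top 185 165 65 60
python3 - <<'E'
from plan import *
N,Rn=nest("cube")
for n in("top16.npz","side16.npz"):
    X=xyz(load(n)).reshape(-1,3)*1000;L=(X-N)@Rn
    m=(abs(L[:,0])<20)&(abs(L[:,1])<20)&(L[:,2]>25)&(L[:,2]<42);
    if m.sum()>5:
        A=np.c_[L[m,:2],np.ones(m.sum())];c=np.linalg.lstsq(A,L[m,2],rcond=None)[0];print(n,m.sum(),"z",c[2].round(1),"slopes deg",np.degrees(c[:2]).round(1),L[m].min(0).round(0),L[m].max(0).round(0))
    m=(L[:,0]<0)&(L[:,0]>-40)&(abs(L[:,1])<42)&(abs(L[:,1])>28)&(abs(L[:,2])<40);print(" face",np.median(L[m,2]).round(1),m.sum())
E
```

```text
tcp [512.1 104.5 180.9] t 24.1 gap 0.61 F [ 0.2 -0.   0.1] q [ 0.05  0.39  2.05 -0.4   0.29 -0.97]
tcp [511.8 105.  183.8] t 24.15 gap 0.61 F [-1.2  0.5  2.1] q [ 0.05  0.38  2.05 -0.4   0.29 -0.97]
top16.npz 169 z 35.2 slopes deg [-4.6  1.3] [-20. -20.  25.] [20. 19. 41.]
 face 13.6 108
side16.npz 140 z 33.2 slopes deg [-1.3  4.4] [-20. -20.  25.] [16. 18. 37.]
 face 10.3 109
```

View pics/side16c.png

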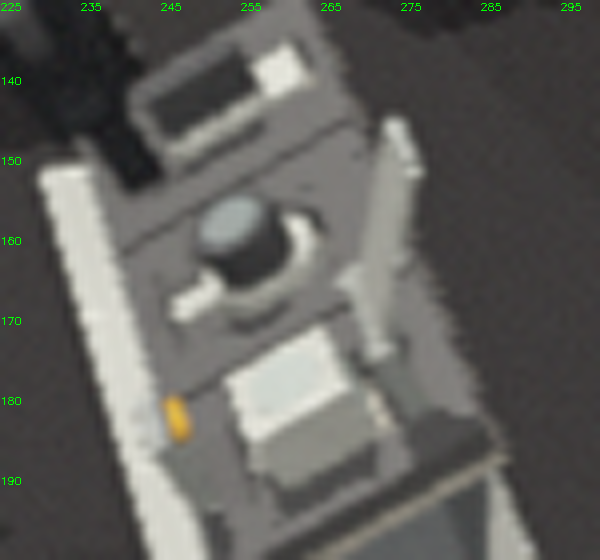

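View pics/top16c.png

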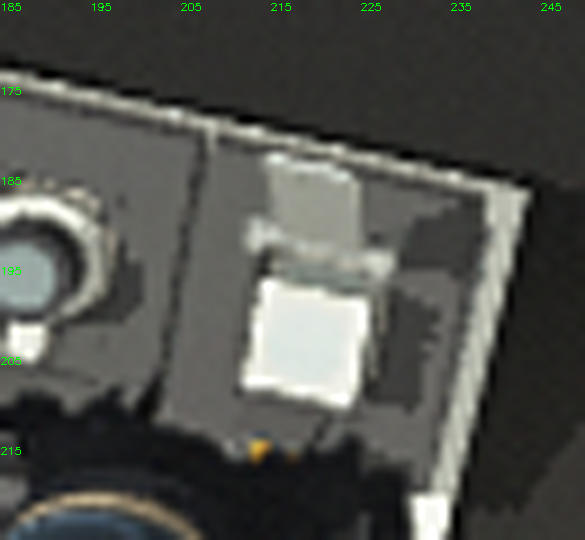

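Run:
```python
from plan import *
N,Rn=nest("cube")
for n in("top16.npz","side16.npz","top16.npz"):
    d=load(n);X=xyz(d).reshape(-1,3)*1000;L=(X-N)@Rn
    m=(abs(L[:,0])<13)&(abs(L[:,1])<13)&(L[:,2]>25)&(L[:,2]<45)
    A=np.c_[L[m,:2],np.ones(m.sum())];c,res,_,_=np.linalg.lstsq(A,L[m,2],rcond=None);cov=np.linalg.inv(A.T@A)*res/(m.sum()-3)
    print(n,m.sum(),c[2].round(2),np.degrees(c[:2]).round(1),"+-",np.degrees(np.sqrt(np.diag(cov)[:2])).round(1))
    # polygon of bright top face corners
    v=d["image"].astype(int).min(-1)
    k=(L[:,2].reshape(420,560)>28)&(abs(L[:,0]).reshape(420,560)<26)&(abs(L[:,1]).reshape(420,560)<26)&(v>150)
    cn,_=cv2.findContours(k.astype(np.uint8),cv2.RETR_EXTERNAL,cv2.CHAIN_APPROX_NONE);cc=max(cn,key=cv2.contourArea)
    M=cv2.moments(k.astype(np.uint8),True);cen=np.array([M["m10"]/M["m00"],M["m01"]/M["m00"]])
    # ray onto plane nest z=34
    o=-d["R"].T@d["t"]*1000
    w=np.r_[(cen[0]-d["cx"])/d["f"],(cen[1]-d["cy"])/d["f"],1]@d["R"];t=((N+Rn[:,2]*34-o)@Rn[:,2])/(w@Rn[:,2]);print("  top centre in nest",(Rn.T@(o+w*t-N)).round(1),"px",cen.round(1),int(M["m00"]))
```

```text
top16.npz 75 36.02 [-5.2  1. ] +- [2.6 2.6]
  top centre in nest [-2.3  0.8 34. ] px [218.6 202.6] 148
side16.npz 56 34.21 [-0.5  0.1] +- [1.4 1.5]
  top centre in nest [-2.2 -2.8 34. ] px [260.3 177.7] 128
top16.npz 75 36.02 [-5.2  1. ] +- [2.6 2.6]
  top centre in nest [-2.3  0.8 34. ] px [218.6 202.6] 148
```

```bash
cat > kp.py <<'E'
from ik import *
N,Rn=nest("cube");Hg=N+Rn@np.array([34,0,38.]);Rzr=Ro.from_euler('z',TH,degrees=True).as_matrix()
u=-Rzr[:,0];zz=np.array([0,0,1.])
def C(phi,r,off=2):
    c,s=np.cos(np.radians(phi)),np.sin(np.radians(phi));return Hg+r*(c*u+s*zz)+off*(-s*u+c*zz)
def tcp(phi,r,hw=11,off=2): return C(phi,r,off)-u*hw
E
python3 - <<'E'
from kp import *
print("hinge",Hg.round(1));p,R,s=cur();Off=calib()
R1=best([0,0,-1],Rzr[:,1],R);q=np.array(s["q"])
W=[Hg-u*28+zz*110,Hg-u*28+zz*45]+[tcp(f,47) for f in range(95,15,-10)]
for w in W:
    q,e=ik(w,R1,Off,q);print(w.round(1),q.round(2),round(e,3))
for tilt in(24,25,26,28):
    Rc=Rzr@Ro.from_euler('y',-tilt,degrees=True).as_matrix();R2=best(-Rc[:,2],Rc[:,1],R)
    for z in(90,60,40,36):
        q,e=ik(N+Rn@np.array([-24,0,z]),R2,Off,q);print(tilt,z,q.round(2),round(e,3))
a,b=rows(p,R,Hg-u*0+zz*115,R1,4,0)
a,b=rows(a,b,Hg-u*30+zz*105,R1,1,0)
E
```

```text
hinge [586.9  89.6  97.5]
[614.4  84.3 207.5] [-0.04  0.55  1.47  0.    1.12 -1.42] 0.0
[614.4  84.3 142.5] [-0.04  0.63  1.52 -0.    0.99 -1.42] 0.0
[603.7  86.4 144.2] [-0.04  0.62  1.55 -0.    0.98 -1.42] 0.0
[595.7  87.9 144.5] [-0.04  0.61  1.57 -0.    0.97 -1.42] 0.0
[587.7  89.5 143.4] [-0.04  0.6   1.59 -0.    0.95 -1.42] 0.0
[580.  91. 141.] [-0.03  0.59  1.61 -0.    0.94 -1.41] 0.0
[572.9  92.4 137.2] [-0.03  0.59  1.63 -0.    0.92 -1.41] 0.0
[566.5  93.6 132.2] [-0.03  0.59  1.65 -0.    0.9  -1.41] 0.0
[561.1  94.7 126.1] [-0.03  0.6   1.67 -0.    0.88 -1.41] 0.0
[556.8  95.5 119.2] [-0.03  0.6   1.68 -0.    0.86 -1.41] 0.0
24 90 [ 0.04  0.53  2.07 -0.63  0.16 -0.73] 0.0
24 60 [ 0.03  0.6   2.06 -0.88  0.12 -0.49] 0.0
24 40 [ 0.03  0.64  2.05 -1.12  0.1  -0.25] 0.0
24 36 [ 0.03  0.65  2.04 -1.17  0.1  -0.2 ] 0.0
25 90 [ 0.04  0.53  2.09 -0.79  0.14 -0.57] 0.0
25 60 [ 0.04  0.6   2.07 -1.14  0.11 -0.22] 0.0
25 40 [ 0.03  0.65  2.06 -1.45  0.09  0.08] 0.0
25 36 [ 0.03  0.66  2.05 -1.51  0.09  0.14] 0.0
26 90 [ 0.05  0.54  2.1  -1.    0.12 -0.36] 0.0
26 60 [ 0.04  0.61  2.08 -1.45  0.1   0.09] 0.0
26 40 [ 0.03  0.65  2.07 -1.77  0.1   0.41] 0.0
26 36 [ 0.03  0.66  2.06 -1.83  0.1   0.47] 0.0
28 90 [ 0.05  0.54  2.12 -1.54  0.11  0.19] 0.0
28 60 [ 0.04  0.61  2.1  -2.01  0.12  0.66] 0.0
28 40 [ 0.04  0.66  2.09 -2.24  0.14  0.88] 0.0
28 36 [ 0.04  0.67  2.09 -2.28  0.14  0.91] 0.0
[0, 2, -20, 0, 0, 0, 6.6, 0, -1, -21, 0, 0, -0.1, 6.6, 0, -3, -20, -1, 0, 0, 6.6, 0, -4.9, -19.5, 0.3, 0, -0.1, 6.6]
 max [ 4.9 21.   1.   0.   0.1  6.6]
[0, 10, -30, 0, 0, 0, 0]
 max [10. 30.  0.  0.  0.  0.]
```

move_arm(deltas=[0,-20,0,0,0,0,0,0,2,-20,0,0,0,6.6,0,-1,-21,0,0,0,6.6,0,-3,-20,0,0,0,6.6,0,-5,-20,0,0,-0.1,6.6,0,10,-30,0,0,0,0,0,0,0,0,0,0,0,0,0,0,0,0,0,0])

```text
t: 25.0
tcp_pos: [0.6077, 0.0852, 0.2156]
tool_rot: [-0.449, 0.548, 0.45, 0.544]
force: [0.2, -0.5, -0.4]
finger_gap: 0.003
```

```bash
python3 look.py 17 side 225 90 85 100
python3 - <<'E'
from kp import *
p,R,s=cur();print("rel hinge (back,y,z)",(-u@(p-Hg)).round(1),(Rzr[:,1]@(p-Hg)).round(1),(p-Hg)[2].round(1),R.round(3).tolist())
R1=best([0,0,-1],Rzr[:,1],R);rows(p,R,Hg-u*29+zz*45,R1,3,0)
E
```

```text
tcp [607.7  85.2 215.6] t 25.0 gap 0.003 F [ 0.2 -0.5 -0.4] q [-0.04  0.53  1.47 -0.    1.14 -1.42]
rel hinge (back,y,z) 20.4 -0.2 118.6 [[-0.006, -0.981, 0.192], [-0.002, 0.192, 0.981], [-1.0, 0.005, -0.004]]
[0, 25, -3, 0, 0, -0.1, -0.1, 0, 24, -3, 0, -0.1, 0, -0.1, 0, 24.5, -2.8, 0.4, 0, -0.1, -0.1]
 max [25.   3.   0.4  0.1  0.1  0.1]
```

View pics/side17c.png

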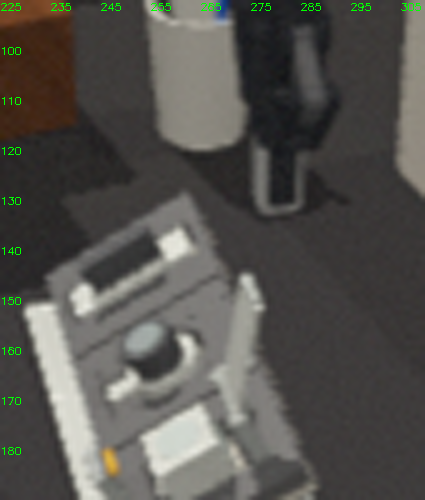

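Move fully behind (10 mm more), then down.

move_arm(deltas=[0,0,-9,0,0,0,-0.2,0,15,-1,0,0,0,0,0,15,0,0,0,0,0,0,15,0,0,0,0,0,0,15,0,0,0,0,0,0,13,0,0,0,0,0,0,0,0,0,0,0,0])

```text
t: 25.75
tcp_pos: [0.6164, 0.0837, 0.143]
tool_rot: [-0.45, 0.547, 0.449, 0.544]
force: [-0.9, 0.0, -0.1]
finger_gap: 0.004
```

```bash
python3 look.py 18 side 225 90 85 100
cat > kst.py <<'E'
from kp import *
p,R,s=cur();print("t",s["t"],"rel hinge (back,y,z)",(-u@(p-Hg)).round(1),(Rzr[:,1]@(p-Hg)).round(1),(p-Hg)[2].round(1),"F",np.round(s["force"],1),"q",np.round(s["q"],2))
E
python3 kst.py
```

```text
tcp [616.4  83.7 143. ] t 25.75 gap 0.004 F [-0.9  0.  -0.1] q [-0.04  0.63  1.52 -0.    1.   -1.42]
t 25.8 rel hinge (back,y,z) 30.9 -0.1 46.5 F [0.5 0.  1.1] q [-0.04  0.63  1.52 -0.    1.   -1.42]
```

View pics/side18c.png

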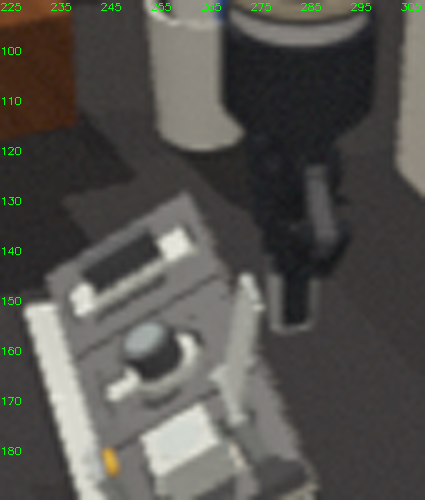

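move_arm(deltas=[0,0,7,0,0,0,0,0,0,7,0,0,0,0,0,0,8,0,0,0,0,0,1,8,0,0,0,0,0,2.5,8,0,0,0,0,0,4,7,0,0,0,0,0,5,6.5,0,0,0,0,0,0,0,0,0,0,0,0,0,0,0,0,0])

```text
invalid input at $.deltas: expected a multiple of 7 numbers
```

```bash
python3 kst.py; python3 look.py 19 side 225 90 85 100
```

```text
t 25.8 rel hinge (back,y,z) 30.9 -0.1 46.5 F [0.5 0.  1.1] q [-0.04  0.63  1.52 -0.    1.   -1.42]
tcp [617.3  83.6 144. ] t 25.8 gap -0.001 F [0.5 0.  1.1] q [-0.04  0.63  1.52 -0.    1.   -1.42]
```

View pics/side19c.png

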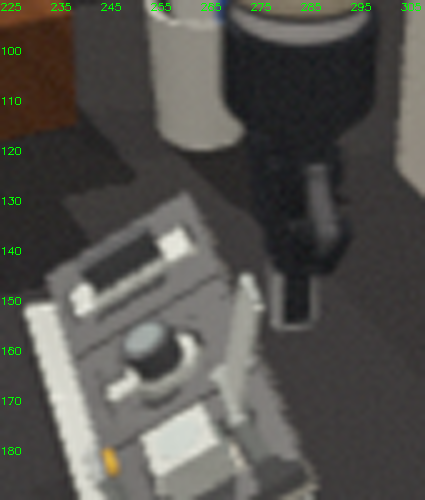

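move_arm(deltas=[0,0,7,0,0,0,0,0,0,7,0,0,0,0,0,0,8,0,0,0,0,0,1,8,0,0,0,0,0,2.5,8,0,0,0,0,0,4,7,0,0,0,0,0,5,6.5,0,0,0,0,0,0,0,0,0,0,0])

```text
t: 26.65
tcp_pos: [0.5652, 0.0936, 0.1308]
tool_rot: [-0.45, 0.547, 0.449, 0.544]
force: [0.3, -1.0, -0.6]
finger_gap: 0.004
```

```bash
python3 kst.py; python3 look.py 20 side 225 90 85 100
```

```text
t 26.65 rel hinge (back,y,z) -22.1 -0.3 33.3 F [ 0.3 -1.  -0.6] q [-0.03  0.59  1.65 -0.    0.9  -1.4 ]
tcp [565.2  93.6 130.8] t 26.65 gap 0.004 F [ 0.3 -1.  -0.6] q [-0.03  0.59  1.65 -0.    0.9  -1.4 ]
```

View pics/side20c.png

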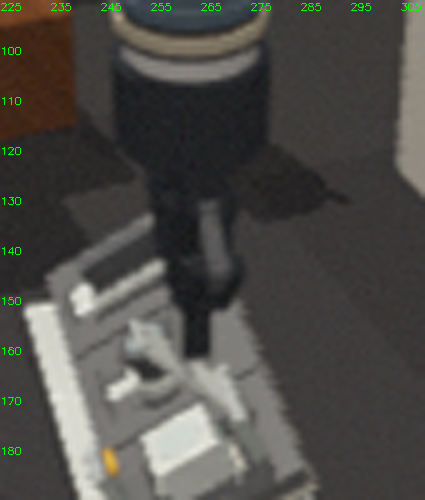

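move_arm(deltas=[0,6,5.5,0,0,0,0,0,7,4.5,0,0,0,0,0,4,2,0,0,0,0,0,4,1,0,0,0,0,0,0,0,0,0,0,0])

```text
t: 27.2
tcp_pos: [0.5538, 0.0958, 0.1102]
tool_rot: [-0.45, 0.547, 0.449, 0.545]
force: [0.6, 0.8, -0.6]
finger_gap: -0.003
```

```bash
python3 kst.py; python3 look.py 21 side 225 110 85 90;python3 - <<'E'
from kp import *
d=load("side21.npz");X=xyz(d).reshape(-1,3)*1000;L=(X-N)@Rn
m=(abs(L[:,1])<12)&(L[:,0]<25)&(L[:,0]>-35)&(L[:,2]>44)&(L[:,2]<95);q=L[m][::8].round(0).tolist();print(q,np.median(np.degrees(np.arctan2(L[m,2]-40,34-L[m,0]))))
E
```

```text
t 27.2 rel hinge (back,y,z) -33.7 -0.3 12.6 F [ 0.6  0.8 -0.6] q [-0.03  0.61  1.7  -0.    0.83 -1.4 ]
tcp [553.8  95.8 110.2] t 27.2 gap -0.003 F [ 0.6  0.8 -0.6] q [-0.03  0.61  1.7  -0.    0.83 -1.4 ]
[[13.0, 3.0, 94.0], [14.0, -8.0, 91.0], [-18.0, 11.0, 86.0], [-18.0, 6.0, 87.0], [-2.0, 10.0, 70.0], [-19.0, 3.0, 87.0], [-2.0, 4.0, 73.0], [-20.0, -3.0, 88.0], [-3.0, 0.0, 72.0], [25.0, 4.0, 48.0], [-6.0, -3.0, 74.0], [12.0, -10.0, 66.0], [-17.0, -11.0, 85.0], [2.0, -9.0, 68.0], [19.0, -9.0, 55.0], [9.0, -10.0, 60.0]] 41.38507189084804
```

View pics/side21c.png

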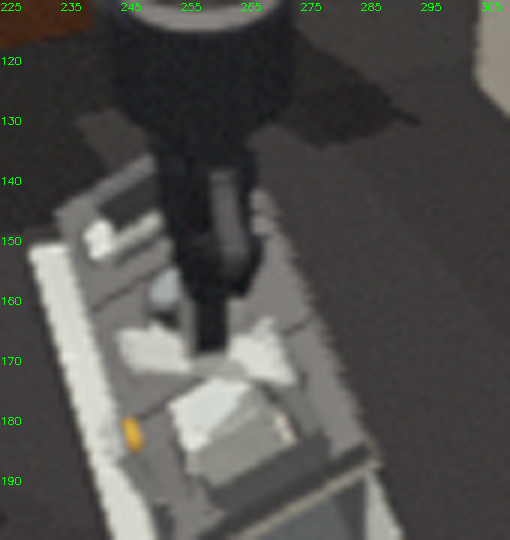

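Run:
```python
from kp import *
p,R,s=cur();Rc=Rzr@Ro.from_euler('y',-23,degrees=True).as_matrix();R2=best(-Rc[:,2],Rc[:,1],R)
a=p-R[:,0]*25
a,b=rows(a,R,N+Rn@np.array([-24,0,98.]),R2,3,0)
print((Rn.T@(p-N)).round(1)); print(R2.T@(-Rn[:,2]))
```

```text
[0, 4, 15, 0, 0, -0.1, -7.7, 0, 2, 16, 0, 0, 0, -7.6, 0, -0.1, 16.1, 0.2, 0, -0.1, -7.7]
 max [ 4.  16.1  0.2  0.   0.1  7.7]
[10.7 -0.3 65.1]
[ 9.96194698e-01 -8.71557427e-02  4.84269451e-18]
```

move_arm(deltas=[0,-25,0,0,0,0,0,0,4,15,0,0,0,-7.7,0,2,16,0,0,0,-7.6,0,0,16,0,0,0,-7.7,0,0,0,0,0,0,0,0,0,0,0,0,0,0])

```text
t: 27.85
tcp_pos: [0.5178, 0.0981, 0.125]
tool_rot: [-0.541, 0.466, 0.341, 0.612]
force: [0.9, 0.2, 0.9]
finger_gap: 0.0
```

```bash
python3 st.py cube; python3 look.py 22 side 225 110 85 90
```

```text
t 27.85 gap 0.0 tcp [517.8  98.1 125. ] F tool [-0.6 -1.2  0.3] T [-0.06  0.11  0.04] TCP in nest [-14.5  -4.9  94.9] rot nest-> [-0.1 -1.3 -7.8]
tcp [517.8  98.1 125. ] t 27.85 gap 0.0 F [0.9 0.2 0.9] q [ 0.03  0.51  2.01 -0.34  0.3  -1.04]
```

View pics/side22c.png

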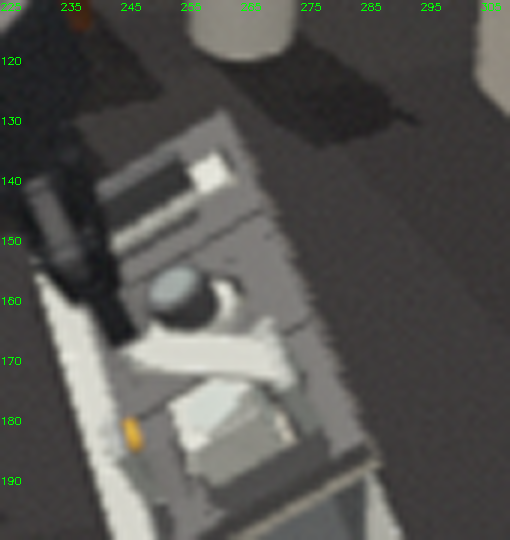

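```bash
python3 - <<'E'
from kp import *
p,R,s=cur();d=load("side22.npz");print("tcp px",proj(d,p/1000))
for r,a in((70,41),(70,45),(70,38)):
    t=np.radians(a);print(a,proj(d,(N+Rn@np.array([34-r*np.cos(t),0,38+r*np.sin(t)]))/1000))
X=xyz(d).reshape(-1,3)*1000;L=(X-N)@Rn
v=d["image"].min(-1).ravel()
m=(abs(L[:,1])<13)&(L[:,0]<20)&(L[:,0]>-40)&(L[:,2]>46)&(L[:,2]<95)&(v>110);print(m.sum(),np.median(np.degrees(np.arctan2(L[m,2]-38,34-L[m,0]))),L[m][:,0].min(),L[m][np.argsort(L[m,0])[:6]].round(0).tolist())
E
python3 look.py 22b top 185 165 65 60
```

```text
tcp px [[246.10368769 165.45643992]]
41 [[245.79237846 168.17110648]]
45 [[246.20402894 166.64819735]]
38 [[245.56703495 169.31243586]]
102 42.79669217097787 -20.722129686743376 [[-21.0, -6.0, 87.0], [-20.0, -0.0, 86.0], [-18.0, -10.0, 89.0], [-18.0, -2.0, 86.0], [-16.0, -7.0, 85.0], [-16.0, -1.0, 83.0]]
tcp [519.4  97.9 125.4] t 27.9 gap -0.001 F [ 0.2 -0.1  0.1] q [ 0.03  0.51  2.01 -0.34  0.3  -1.04]
```

View pics/top22bc.png

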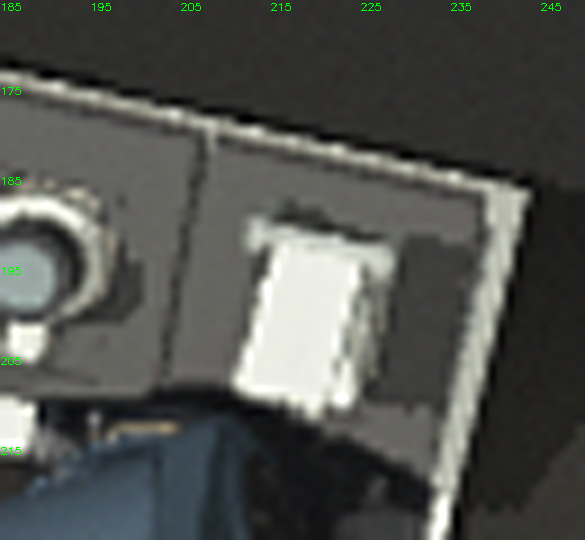

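Run:
```python
from kp import *
p,R,s=cur();Rc=Rzr@Ro.from_euler('y',-23,degrees=True).as_matrix();R2=best(-Rc[:,2],Rc[:,1],R)
rows(p,R,N+Rn@np.array([-24,0,55.]),R2,8,0);print((Rn.T@(p-N)).round(1))
```

```text
[0, 5, 1, 1, 0, -0.2, -0.3, 0, 5, 1, 0, -0.1, -0.1, -0.4, 0, 5, 0, 1, 0, -0.2, -0.3, 0, 5, 1, 1, 0, -0.1, -0.3, 0, 5, 1, 0, 0, -0.2, -0.4, 0, 5, 1, 1, -0.1, -0.1, -0.3, 0, 5, 1, 1, 0, -0.2, -0.3, 0, 5.3, 1.2, 0.3, 0, -0.1, -0.4]
 max [5.3 1.2 1.  0.1 0.2 0.4]
[-12.3  -4.8  94.3]
```

move_arm(deltas=[0,5,1,1,0,-0.2,-0.3,0,5,1,0,-0.1,-0.1,-0.4,0,5,0,1,0,-0.2,-0.3,0,5,1,1,0,-0.1,-0.3,0,5,1,0,0,-0.2,-0.4,0,5,1,1,-0.1,-0.1,-0.3,0,5,1,1,0,-0.2,-0.3,0,5,1,0,0,-0.1,-0.4,0,0,0,0,0,0,0])

```text
t: 28.85
tcp_pos: [0.5261, 0.1006, 0.0838]
tool_rot: [-0.549, 0.446, 0.333, 0.623]
force: [-0.1, 0.2, -0.0]
finger_gap: -0.001
```

```bash
python3 st.py cube; python3 look.py 23 side 225 110 85 90
```

```text
t 28.85 gap -0.001 tcp [526.1 100.6  83.8] F tool [-0.   0.1  0.2] T [-0.    0.19  0.01] TCP in nest [-27.   -0.9  54.9] rot nest-> [ 0.1 -0.1 -5.2]
tcp [526.1 100.6  83.8] t 28.85 gap -0.001 F [-0.1  0.2 -0. ] q [ 0.03  0.61  2.05 -0.74  0.13 -0.63]
```

View pics/side23c.png

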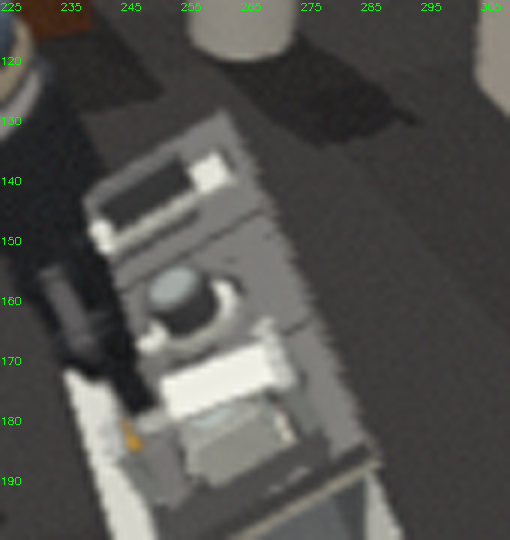

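move_arm(deltas=[0,1,-3,0,0,0,0,0,3,-0.3,0.5,0,0,0,0,3,-0.3,0,0,0,0,0,2,-0.2,0,0,0,0,0,0,0,0,0,0,0])

```text
t: 29.4
tcp_pos: [0.5326, 0.1, 0.0781]
tool_rot: [-0.55, 0.446, 0.333, 0.623]
force: [-0.9, 0.6, 3.4]
finger_gap: -0.005
```

```bash
python3 st.py cube
```

```text
t 29.4 gap -0.005 tcp [532.6 100.   78.1] F tool [-3.6 -0.4  0.4] T [ 0.02  0.17 -0.03] TCP in nest [-23.9  -0.2  46.8] rot nest-> [ 0.1 -0.1 -5.1]
```

Contact with the catch. Press in small steps.

move_arm(deltas=[0,1.5,0,0,0,0,0,0,1.5,0,0,0,0,0,0,0,0,0,0,0,0])

```text
t: 29.7
tcp_pos: [0.5337, 0.0998, 0.0754]
tool_rot: [-0.55, 0.446, 0.333, 0.623]
force: [-2.1, -0.4, 4.3]
finger_gap: 0.002
```

```bash
python3 st.py cube
```

```text
t 29.7 gap 0.002 tcp [533.7  99.8  75.4] F tool [-4.7  0.1 -0.8] T [-0.01  0.15 -0.04] TCP in nest [-24.2  -0.2  43.9] rot nest-> [ 0.1 -0.1 -5.1]
```

move_arm(deltas=[0,1.5,-0.1,0,0,0,0,0,1.5,-0.1,0,0,0,0,0,1,0,0,0,0,0,0,0,0,0,0,0,0])

```text
t: 30.1
tcp_pos: [0.5351, 0.0995, 0.0722]
tool_rot: [-0.55, 0.446, 0.332, 0.623]
force: [-4.8, 1.0, 12.6]
finger_gap: 0.0
```

```bash
python3 st.py cube;python3 look.py 24 side 225 130 75 70
```

```text
t 30.1 gap 0.0 tcp [535.1  99.5  72.2] F tool [-13.6  -0.3   0.1] T [-0.07  0.14 -0.07] TCP in nest [-24.5  -0.2  40.5] rot nest-> [ 0.1 -0.1 -5.1]
tcp [535.1  99.5  72.2] t 30.1 gap 0.0 F [-4.8  1.  12.6] q [ 0.03  0.64  2.04 -0.84  0.11 -0.53]
```

View pics/side24c.png

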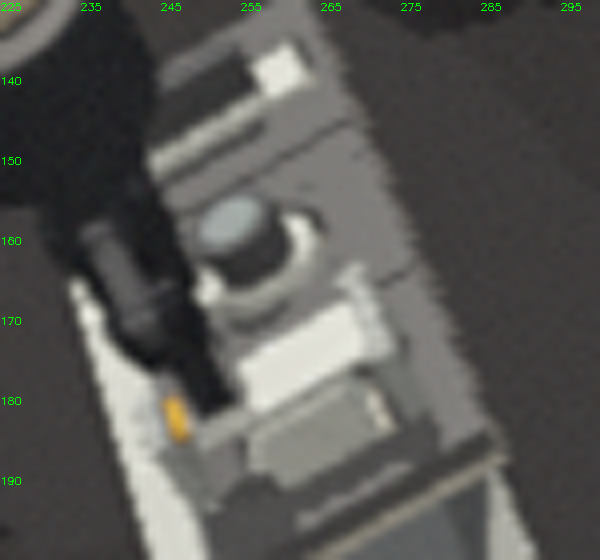

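move_arm(deltas=[0,1.5,-0.1,0,0,0,0,0,1,0,0,0,0,0,0,0,0,0,0,0,0])

```text
t: 30.45
tcp_pos: [0.5354, 0.0994, 0.0717]
tool_rot: [-0.55, 0.445, 0.332, 0.624]
force: [-11.6, 1.1, 28.1]
finger_gap: 0.001
```

```bash
python3 st.py cube
```

```text
t 30.45 gap 0.001 tcp [535.4  99.4  71.7] F tool [-30.4  -0.3  -1.1] T [-0.08  0.04 -0.1 ] TCP in nest [-24.5  -0.2  39.8] rot nest-> [ 0.1 -0.  -5. ]
```

move_arm(deltas=[0,-5,0,0,0,0,0,0,-20,0,0,0,0,0,0,-30,0,0,0,0,0,0,-35,0,0,0,0,0,0,-35,0,0,0,0,0,0,-35,0,0,0,0,0,0,0,0,0,0,0,0])

```text
t: 31.15
tcp_pos: [0.476, 0.1117, 0.2202]
tool_rot: [-0.551, 0.444, 0.331, 0.625]
force: [1.8, -0.7, 0.2]
finger_gap: 0.002
```

```bash
python3 look.py 25 side 225 130 75 70;python3 look.py 25 top 185 165 65 60
python3 - <<'E'
from kp import *
for n in("side25.npz","top25.npz"):
    d=load(n);X=xyz(d).reshape(-1,3)*1000;L=(X-N)@Rn
    m=(abs(L[:,1])<12)&(abs(L[:,0])<33)&(L[:,2]>30)&(L[:,2]<60)
    A=np.c_[L[m,0],np.ones(m.sum())];c,res,_,_=np.linalg.lstsq(A,L[m,2],rcond=None);print(n,m.sum(),"z at 0",c[1].round(1),"angle rad",-c[0].round(3),"+-",np.sqrt(np.linalg.inv(A.T@A)[0,0]*res/m.sum()).round(3))
    m=(L[:,0]<-30)&(L[:,0]>-36)&(abs(L[:,1])<12)&(L[:,2]>25)&(L[:,2]<60);print("  tip z",np.median(L[m,2]).round(1),m.sum())
    m=(L[:,0]<30)&(L[:,0]>20)&(abs(L[:,1])<12)&(L[:,2]>25)&(L[:,2]<60);print("  root z",np.median(L[m,2]).round(1),m.sum())
E
```

```text
tcp [476.  111.7 220.2] t 31.15 gap 0.002 F [ 1.8 -0.7  0.2] q [ 0.06  0.27  2.04 -0.23  0.45 -1.13]
tcp [476.  111.4 218.6] t 31.2 gap 0.003 F [-0.2  0.1  0.2] q [ 0.06  0.27  2.04 -0.23  0.45 -1.13]
side25.npz 136 z at 0 39.6 angle rad -0.014 +- [0.007]
  tip z 39.3 13
  root z 40.1 19
top25.npz 165 z at 0 41.6 angle rad -0.009 +- [0.013]
  tip z 40.7 14
  root z 41.5 28
```

View pics/side25c.png

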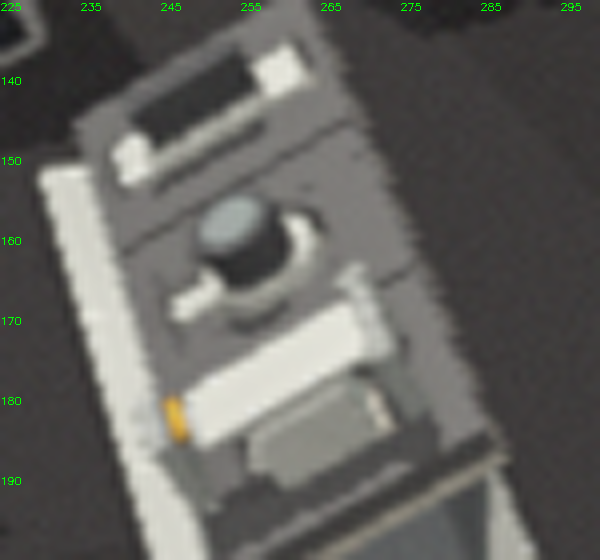

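View pics/top25c.png

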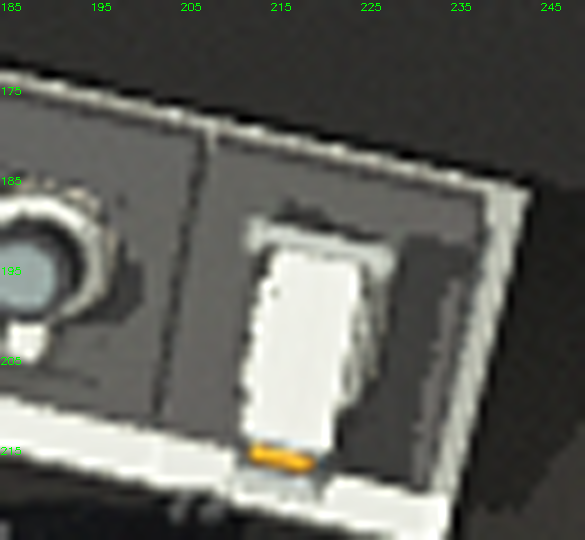

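Run:
```python
from plan import *
a=load("top0.npz")["image"];d=snap("top","topF");b=d["image"]
cv2.imwrite("pics/fin.png",np.vstack([a[150:285,100:420,::-1],b[150:285,100:420,::-1]]).repeat(2,0).repeat(2,1))
```

```text
(no output)
```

View pics/fin.png

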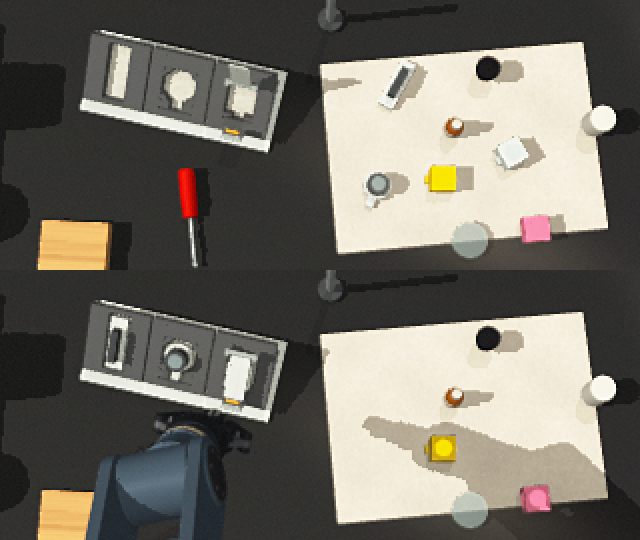

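Before (top) and after (bottom): all three optics are in the rack, the keeper is shut, and the bystanders in view are unmoved. The screwdriver and part of the slide box are hidden under the arm, which only passed well above them. Handing in.

```bash
python3 -c "
from station import job
print(job.sign_off())"
```

```text
the job is handed in; nothing more can be done
None
```

I put the slider, the polariser and the aluminium filter cube back in their nests, then swung the keeper over the cube and pressed it shut. The job was handed in at about 31 s of the 72 s allowed; it reports no verdict.

**Last checks**
- **Slider:** the top of its slab stands about 2 mm above the block face in both views, as it should when home.
- **Polariser:** its ring top measured 33.3 mm above the pocket floor, against 34 mm expected. Its lever lies in the slot.
- **Cube:**
  - **How it went in:** I inserted it about 2° off square because a wrist joint was near its limit, and it settled when released.
  - **Side camera:** its top measured 34.2 mm and level to within about 1.5°.
  - **Top camera:** this disagreed, giving 36.0 mm and a 5° slope. That reading is noisier, about ±2.6°, and the same camera put the block face about 1.5 mm too high.
  - **Position:** it lies about 2 mm downhill in its pocket, which is the play there.
- **Keeper:** after I backed the arm away it stayed at about −0.01 rad in both views. It met a hard stop when pressed with up to 30 N at the fingertips, more than the 6 to 10 N needed.
- **Everything else:** the look-alikes and the bystanders in view did not move. In the final picture the screwdriver and part of the slide box were hidden by the arm, so I could not check those two. The arm never went near them below about 170 mm.

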